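# Load the test-chart feeder

## Robot

A 6-joint arm with a two-finger parallel gripper is mounted at the origin on the work surface. World frame = base frame: x ahead of the robot, y to its left, z up, the work surface at z = 0. Lengths are in m, angles in rad, forces in N, time in s.
With the tool pointing down it reaches from about 0.3 to 0.75 m from the base axis. Payload 8.5 kg.
Tool frame: the origin (TCP) lies at the very end of the fingers, on their centre line; the grasp point (between the pads) lies 19 mm behind it (ctrl.pinch_z is the distance from the TCP to the grasp point, in m); z points along the fingers, x is the direction in which the jaws open and shut, and the axes are right-handed (so a half turn about z gives the same grasp; the last joint's range is limited). The gripper opens to 85 mm and grips with 20 to 120 N. Pads are 22 mm wide; open, the fingers measure 114 mm over their backs; the gripper's body (76 mm by 85 mm) begins 54 mm behind the grasp point. The pads swing forward as they close: fully open they stand 13 mm farther back than shut.
Start: joints at [-1.423, 0.381, 1.297, -0, 1.464, -0.215], TCP at [0.195, -0.514, 0.231] pointing down, gripper open.
Joint ranges: [-3.11, 3.11], [-0.89, 2.33], [0.22, 2.48], [-1.42, 4.56], [0.17, 2.85], [-2.88, 2.88]. Speed limits (rad/s): [2.39, 2.39, 3.14, 3.14, 3.14, 3.14].

## Interface

Orientations are given as a 3x3 rotation matrix whose columns are the frame's x, y, z axes.
In Python, from rig import read_state, grab_frame, job_done, ctrl gives the robot as it stands.
- The arm moves only by the tool send_rows, never from a script. Its argument "motion" is a list that holds one entry, the list of rows, each a list of 5 numbers: the finger opening in m, from 0 to 0.0854, then the shift along the tool's x, y, z in m, then the turn about the tool's z in rad. A call has 1 to 20 rows; each row is the pose to reach, as a shift and turn from the pose measured when the call began, along the tool's axes at that moment; what a row does not reach only later rows make up. A row lasts 1/8 s, in which the tool goes at most 62.5 mm and 10.7 degrees, less where a joint would pass 70% of its speed; a pose out of reach is approached as far as the arm can. A call with a gripper value outside its range is refused whole. The fingers move at their own pace and stop on an object; "force" is the grip in N (left out, the last holds). Time passes only in rows, so rows that repeat a pose let the fingers close. It gives the time, the measured TCP pose, the force and the opening at its end, in the units of the state.
- read_state(): the state, without advancing time (a new reading comes with each control period).
- grab_frame(name): name is "scene" or "top" or "wrist"; returns a dict with "frame" (480x640x3 uint8, blue, green, red), "K" (3x3 intrinsics, pixels), "position" and "rotation" of the camera in the world; the wrist camera has in their place "hand_eye" (4x4, takes a point from camera to tool coordinates, whose origin is the TCP and whose axes are the tool frame's). Camera axes: x right, y down, z forward; pixel columns grow to the right and rows downward; lengths in m; the calibration is good to about 2 mm. A picture is of the moment at which its call begins: read the wrist's pose just before it. There is no depth.
- job_done(): hands the job in, once; it reports no verdict.
The state is a dict: "time": time; "qpos": joint angles; "dq": joint speeds; "joint_torque": joint torques, N m; "ee_pos": TCP position; "eef_rot": TCP orientation; "contact_force": force on the tool from outside, world axes, zero at the start; "moment": the same for the moment, N m; "grip_width": finger opening in m.
Only numpy, scipy, OpenCV 4.12 (cv2) and the standard library are available. Lean on these libraries where they do the work, as an engineer would, in place of code of your own. Each camera call takes 0.05 s, during which the arm holds its last target. There are 200 camera calls.

## Task

Swing the red keeper bar of the chart feeder wide open, then load every blue test-chart cassette lying on the bench into the feeder, chart side up, pushing each one down until it has snapped under the yellow spring lips. When all are in, swing the keeper bar shut until it has clicked past its detent; leave the bottle, the screwdriver and the steel bowl alone.

Things in the scene. Friction and masses are not known exactly. Their poses are not given: they have to be found in the camera images.
- feeder: spring-loaded chart feeder, fixed: grey base 200 x 112 x 8 mm, four aluminium corner guides making an upright well 103 (x) by 60 mm (y), open above; guides end at 117 mm height, flaring out 5 mm over their top 10 mm, and leave a 64 mm wide gap for fingers in both long sides. Origin: centre of the base's underside, on the bench; x along the well's long side, z up
- feeder_mouth (a point): centre of the well at the height of the flat undersides of the two yellow spring lips (88 mm), axes as the feeder's. The lips, 32 mm wide, reach in to x = +-44 mm and slope on top. A cassette goes in flat, long side along x, either way round; set in the mouth it rests on the slopes, underside at about 96 mm, top at 110 mm
- follower_top (a point): centre of the top of the orange follower plate in the well; sprung upward, at 88 mm when empty, goes down 72 mm (room for four). A cassette pressed (10 to 25 N, near its centre) until its top is 8 to 12 mm below the lips' underside lets the lips snap over it; let go, it rises against them: centre at 81 mm height, earlier ones 14 mm apart below
- keeper (a joint): angle (rad) of the red keeper bar: 0 = shut, along the well over its mouth; grows as it swings level to the feeder's +y side, stop at 1.75, clear of the mouth above 1.2. Bar 186 x 16 mm, 120 to 130 mm height; friction holds it where left. Near shut (0.15 to 0.02) it rides over a sprung ball, a few N at the knob; shut past the ball it reads under 0.02
- keeper_knob (a point): on the axis of the black upright round knob (18 mm diameter, from 130 to 170 mm height) near the bar's free end, 20 mm below the knob's top; 165 mm from the hinge axis. Can be pinched from above, and turns in the fingers
- keeper_hinge (a point): on the keeper bar's upright hinge axis, height 125 mm; fixed on the feeder at its x = +85 mm, y = 0; axes as the feeder's. Seen from here the knob lies along the feeder's -x when shut, along +y at 1.57 rad
- cassette0_c (a point): test-chart cassette (three or four are present): blue plastic slab 100 x 56 x 14 mm, 90 g, with a white chart with grey and coloured patches on its upper face. This point is its centre, half-way up (7 mm above its underside); x along the 100 mm, y along the 56 mm, z out of the chart face. Starts lying flat on the bench, chart up
- cassette1_c (a point): test-chart cassette (three or four are present): blue plastic slab 100 x 56 x 14 mm, 90 g, with a white chart with grey and coloured patches on its upper face. This point is its centre, half-way up (7 mm above its underside); x along the 100 mm, y along the 56 mm, z out of the chart face. Starts lying flat on the bench, chart up
- cassette2_c (a point): test-chart cassette (three or four are present): blue plastic slab 100 x 56 x 14 mm, 90 g, with a white chart with grey and coloured patches on its upper face. This point is its centre, half-way up (7 mm above its underside); x along the 100 mm, y along the 56 mm, z out of the chart face. Starts lying flat on the bench, chart up
- cassette3_c (a point): test-chart cassette (three or four are present): blue plastic slab 100 x 56 x 14 mm, 90 g, with a white chart with grey and coloured patches on its upper face. This point is its centre, half-way up (7 mm above its underside); x along the 100 mm, y along the 56 mm, z out of the chart face. Starts lying flat on the bench, chart up
- bottle: bystander: white bottle with blue cap, 60 mm diameter, 150 mm tall, upright; origin at the centre of its underside
- screwdriver: bystander: screwdriver lying on the bench, about 200 mm long; origin under its middle
- cup: bystander: small steel bowl 72 mm diameter, 50 mm tall; origin at the centre of its underside
Mind the look-alikes: they are no part of the job. What is shaped like the part that bears cassette3_c but green or pink is not meant.

How it is judged:
By the outcome, as a careful person would: the job done as asked, in the order asked, and still so for the second after the job is handed in, with the robot touching nothing.
Of cassette0, cassette1, cassette2, cassette3 only 3 to 4 are there at a start; the rules pass over those that are not, and their reading is None.
At some moment in a run one of cassette0, cassette1, cassette2, cassette3 may be knocked a few centimetres aside while the robot is not near it.
Once in a run the grip may slacken for a moment while it holds something.
It also fails if it takes over 210 s, if anything falls off the work surface, if the arm or the gripper's body presses on something with over 40 N, if the wrist force passes 120 N, or if a joint passes its speed limit or range.

## Working session

There is one attempt and no reset: what is moved stays moved. The work goes in short steps, Python scripts to look and compute and a tool call to move; the robot and the scene stay as the last step left them, time stands still between calls to the robot, and variables do not carry over. Pictures are saved under pics/ and viewed, about 12 in all and at most 16, crops included, and the job is handed in when it is done.

Besides the shell and the picture viewer there is one more tool, called after "Request:" in YAML: its name, and indented under it one key for each argument. send_rows: Moves the arm, as the interface text tells. Its arguments: {"type":"object","properties":{"motion":{"type":"array","items":{"type":"array","items":{"type":"array","items":{"type":"number"}}}},"force":{"type":"number"}},"required":["motion"]}

```bash
ls; mkdir -p pics; python3 - <<'E'
from rig import *
import cv2,numpy as np
print(read_state())
for n in ["scene","top"]:
    g=grab_frame(n); cv2.imwrite(f"pics/{n}0.png",g["frame"]); print(n,g["K"],g["position"],g["rotation"])
g=grab_frame("wrist");print(g["K"],g["hand_eye"]);cv2.imwrite("pics/wrist0.png",g["frame"])
print([a for a in dir(ctrl) if a[0]!='_'],ctrl.pinch_z)
E
```

```text
pics
{'time': 0.0, 'qpos': array([-1.42332439e+00,  3.81180805e-01,  1.29826020e+00, -1.65687594e-06,
        1.46361290e+00, -2.15294195e-01]), 'dq': array([-1.62390469e-04,  7.81709812e-05,  1.38130586e-03, -2.32419425e-03,
       -7.93514932e-04,  2.87986940e-04]), 'joint_torque': array([-3.22826534e-03, -4.48467386e+01, -2.31277817e+01, -3.34246970e-04,
        4.76156754e-03,  6.66720865e-06]), 'ee_pos': array([ 0.19512949, -0.51390334,  0.23072013]), 'eef_rot': array([[ 3.54861711e-01, -9.34918777e-01, -2.16342908e-04],
       [-9.34917712e-01, -3.54861641e-01,  1.44514907e-03],
       [-1.42786880e-03, -3.10565254e-04, -9.99998932e-01]]), 'contact_force': array([-0.00117039,  0.37027948, -0.09424471]), 'moment': array([0.0028578 , 0.00791706, 0.05324048]), 'grip_width': 0.08509121306846684}
scene [[490.87689093   0.         332.78154441]
 [  0.         490.87689093 236.73313581]
 [  0.           0.           1.        ]] [1.26086484 0.20178206 0.97694589] [[-0.29139015  0.73254548 -0.61519826]
 [ 0.95658995  0.2196143  -0.19158608]
 [-0.00523918 -0.64431877 -0.76473909]]
top [[482.30136116   0.         325.26673367]
 [  0.         482.30136116 238.74742624]
 [  0.           0.           1.        ]] [ 0.29749153 -0.01485571  1.43656015] [[-0.02186732 -0.97986849  0.19844284]
 [-0.9996288   0.02465581  0.01159149]
 [-0.01625091 -0.1981157  -0.98004392]]
[[369.73306986   0.         318.29795672]
 [  0.         369.73306986 236.91375996]
 [  0.           0.           1.        ]] [[ 9.99998295e-01  5.74888179e-04  1.75457899e-03 -1.30602691e-04]
 [-1.08972603e-03  9.50894357e-01  3.09513706e-01 -7.90121347e-02]
 [-1.49048349e-03 -3.09515091e-01  9.50893363e-01 -1.43924692e-01]
 [ 0.00000000e+00  0.00000000e+00  0.00000000e+00  1.00000000e+00]]
['MotionError', 'pinch_z'] 0.0187
```

View pics/top0.png

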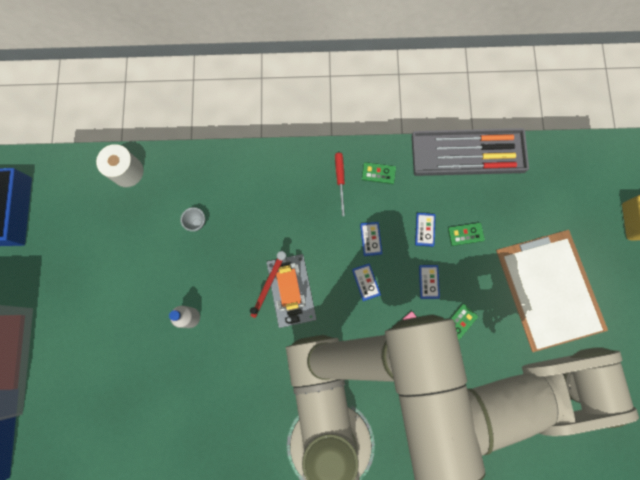

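View pics/scene0.png

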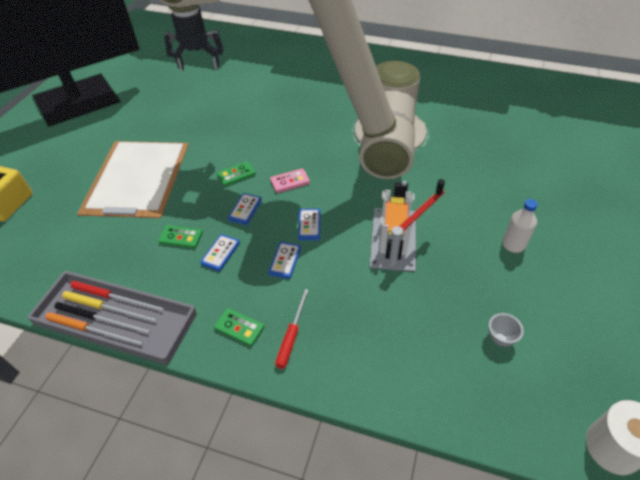

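In the top view I see four blue slabs at (371,238), (425,229), (367,282) and (429,282). The look-alikes are green at (379,172), (466,234) and (463,320), and pink at (410,318). The feeder is at (290,290), with the keeper hinge at about (281,257) and the knob at (254,311).

```bash
cat > h.py <<'E'
import cv2,numpy as np
from rig import *
def view(n):
    s=read_state(); g=grab_frame(n)
    if n=="wrist":
        T=np.eye(4);T[:3,:3]=s["eef_rot"];T[:3,3]=s["ee_pos"];T=T@g["hand_eye"]
        g["position"],g["rotation"]=T[:3,3],T[:3,:3]
    return g
def ray(g,p):
    d=g["rotation"]@np.linalg.solve(g["K"],[p[0],p[1],1.]); return g["position"],d/np.linalg.norm(d)
def plane(g,p,z):
    o,d=ray(g,p); return o+d*(z-o[2])/d[2]
def tri(g1,p1,g2,p2):
    o1,d1=ray(g1,p1);o2,d2=ray(g2,p2)
    s=np.linalg.lstsq(np.c_[d1,-d2],o2-o1,rcond=None)[0]
    a,b=o1+s[0]*d1,o2+s[1]*d2; return (a+b)/2,np.linalg.norm(a-b)
def proj(g,P):
    q=g["K"]@g["rotation"].T@(np.array(P)-g["position"]); return q[:2]/q[2]
def hsv(g,lo,hi,k=3):
    m=cv2.inRange(cv2.cvtColor(g["frame"],cv2.COLOR_BGR2HSV),np.array(lo),np.array(hi))
    return cv2.morphologyEx(m,cv2.MORPH_CLOSE,np.ones((k,k)))
def blobs(m,amin=30):
    c,_=cv2.findContours(m,cv2.RETR_EXTERNAL,cv2.CHAIN_APPROX_NONE)
    return [x for x in c if cv2.contourArea(x)>amin]
BLUE=((108,120,60),(128,255,255))
def cassettes(g,z=0.012,amin=100):
    out=[]
    for c in blobs(hsv(g,*BLUE,5),amin):
        P=np.array([plane(g,p,z)[:2] for p in c[:,0].astype(float)],np.float32)
        (cx,cy),(w,h),a=cv2.minAreaRect(P*1000)
        if w<h: w,h,a=h,w,a+90
        out.append((np.round([cx,cy],1),round(w),round(h),round((a+90)%180-90,1),np.round(c[:,0].mean(0))))
    return out
E
python3 - <<'E'
from h import *
t=view("top");s=view("scene")
for g in (t,s):
    for c in cassettes(g):print(c)
    print()
    for nm,lo,hi in (("orange",(5,180,120),(16,255,255)),("yellow",(20,130,120),(32,255,255)),("red",(0,170,70),(4,255,255)),("black",(0,0,0),(180,255,40))):
        for c in blobs(hsv(g,lo,hi),12):
            r=cv2.minAreaRect(c);print(nm,np.round(r[0]),np.round(r[1]),round(r[2]),cv2.contourArea(c))
a=cv2.resize(t["frame"][220:340,230:390],None,fx=4,fy=4,interpolation=cv2.INTER_CUBIC)
b=cv2.resize(s["frame"][160:290,340:470],None,fx=480/130,fy=480/130,interpolation=cv2.INTER_CUBIC)
cv2.imwrite("pics/c1.png",cv2.resize(np.hstack([a,b]),(800,343)))
E
```

```text
(array([ 10.1, 905.4]), 160, 40, 6.4, array([  5., 447.]))
(array([716.2, 957.8]), 251, 94, 6.4, array([ 14., 206.]))

yellow [292. 306.] [ 5. 11.] 90 42.5
yellow [284. 269.] [ 5. 11.] 79 48.0
yellow [634. 236.] [ 5. 10.] 90 27.5
yellow [638. 204.] [19.  2.] 90 18.0
yellow [499. 156.] [ 5. 32.] 90 132.5
red [268. 282.] [ 4. 47.] 26 121.5
red [500. 164.] [ 3. 30.] 90 78.5
red [339. 168.] [28.  6.] 86 128.5
black [294. 313.] [3. 9.] 72 18.0
black [  3. 203.] [ 7. 61.] 0 238.5

orange [ 65. 321.] [38.  6.] 17 165.0
orange [397. 214.] [20. 21.] 4 165.0
yellow [248. 333.] [4. 5.] 27 17.5
yellow [ 82. 299.] [40.  8.] 16 261.5
yellow [397. 200.] [ 6. 12.] 90 61.5
yellow [ 15. 194.] [53. 30.] 90 1002.0
red [286. 346.] [10. 44.] 18 372.0
red [ 90. 289.] [37.  6.] 16 196.0
red [420. 211.] [ 4. 47.] 48 153.0
black [ 74. 310.] [37.  6.] 16 149.0
black [388. 250.] [ 2. 14.] 8 19.0
black [400. 191.] [11.  9.] 8 81.0
black [439. 188.] [ 4. 10.] 14 30.0
black [193.  34.] [42. 56.] 88 970.5
black [69. 62.] [125. 138.] 90 11626.5
```

View pics/c1.png

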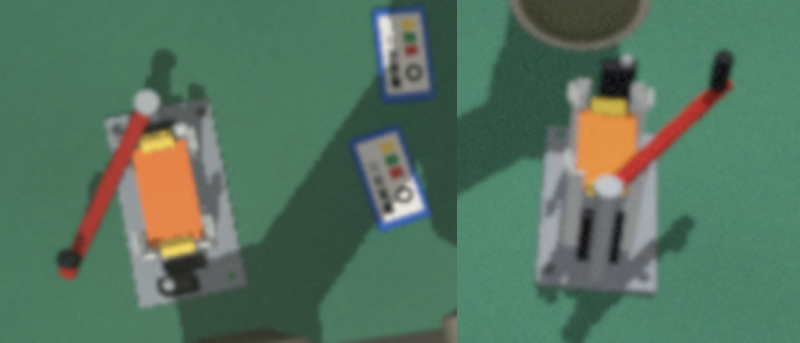

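The crop shows the hinge cap at top px (281,256) and scene px (397,230). The knob top is at top px (254,310) and scene px (441,182). The keeper is partly open over the +y side. Next I fix the blue mask and triangulate.

```bash
python3 - <<'E'
from h import *
t=view("top");s=view("scene")
H=cv2.cvtColor(t["frame"],cv2.COLOR_BGR2HSV)
print(H[282,355:382].tolist())
print("hinge",tri(t,(281.1,255.7),s,(397.3,230.5)))
print("knob",tri(t,(253.8,310.3),s,(441.2,181.6)))
import h
for lo in ((108,60,40),(104,90,40)):
  h.BLUE=(lo,(130,255,255))
  for g in (t,s):
    for c in cassettes(g,amin=60):
        if c[1]<150: print(c)
for n,lo,hi in (("o",(3,150,100),(18,255,255)),("y",(19,110,100),(34,255,255))):
    for g in (t,s):
        for c in blobs(hsv(g,lo,hi),30):
            r=cv2.minAreaRect(c)
            if 260<r[0][0]<450 and r[0][1]>190: print(n,np.round(r[0],1),np.round(r[1]),round(r[2]),plane(g,r[0],.088))
E
```

```text
[[86, 96, 72], [104, 123, 87], [109, 118, 108], [111, 54, 122], [90, 2, 126], [35, 12, 123], [40, 15, 103], [45, 11, 95], [30, 12, 104], [26, 16, 129], [18, 18, 141], [11, 34, 141], [6, 62, 136], [6, 69, 134], [7, 48, 138], [11, 38, 141], [14, 30, 143], [20, 16, 148], [108, 8, 157], [112, 51, 179], [110, 116, 169], [104, 137, 134], [85, 98, 101], [75, 97, 87], [74, 90, 79], [74, 91, 76], [74, 99, 75]]
hinge (array([0.5178096 , 0.12403578, 0.12778379]), np.float64(0.0015791462540907576))
knob (array([0.36836605, 0.19381348, 0.1638504 ]), np.float64(0.004376654880258405))
(array([367.3, 447.9]), 30, 28, -44.9, array([175., 315.]))
(array([ 449.9, -300.7]), 92, 53, -1.4, array([429., 282.]))
(array([ 453.4, -115.8]), 96, 54, 17.1, array([365., 283.]))
(array([ 608.3, -299.2]), 99, 54, -7.3, array([425., 229.]))
(array([ 588.8, -133.2]), 102, 55, 4.5, array([284., 260.]))
(array([ 613.5, -296.8]), 103, 57, -6.1, array([221., 253.]))
(array([ 461.1, -113. ]), 103, 54, 18.0, array([309., 226.]))
(array([225.9, 439.6]), 40, 24, -10.7, array([530., 206.]))
(array([ 456.7, -298.4]), 100, 58, 
[... 251 characters left out ...]
ray([371., 239.]))
(array([ 608.3, -298.9]), 102, 57, -5.9, array([425., 229.]))
(array([ 588.4, -133.2]), 107, 58, 4.4, array([284., 260.]))
(array([ 613. , -297.1]), 105, 60, -6.0, array([222., 253.]))
(array([ 459.9, -114.7]), 107, 56, 18.0, array([309., 224.]))
(array([221.6, 440.6]), 45, 29, 2.8, array([530., 205.]))
(array([ 456.9, -297.9]), 105, 60, -1.7, array([246., 213.]))
o [286.6 284.1] [41. 21.] 77 [0.44371848 0.11234049 0.088     ]
o [397. 215.] [22. 28.] 0 [0.43361817 0.10990223 0.088     ]
y [291.5 306. ] [ 6. 11.] 90 [0.38235502 0.09904845 0.088     ]
y [284.5 268.9] [ 6. 12.] 74 [0.48676981 0.11809447 0.088     ]
y [397. 200.] [ 6. 14.] 90 [0.38316373 0.09906214 0.088     ]
```

```bash
cat >> h.py <<'E'
def go(x,y,z,yaw=None,s=None):
    "row numbers for a world TCP target, yaw = world direction of tool x, deg"
    s=s or read_state();R=s["eef_rot"];d=R.T@(np.array([x,y,z])-s["ee_pos"])
    y0=np.degrees(np.arctan2(R[1,0],R[0,0])); t=0 if yaw is None else -np.radians((yaw-y0+180)%360-180)
    return [round(float(v),4) for v in (*d,t)]
E
python3 -c "
from h import *
print(go(.40,-.25,.28,0));print(go(.368,.194,.25,40))"
```

```text
[-0.1743, -0.2852, -0.0487, -1.208]
[-0.6007, -0.4129, -0.0186, -1.9061]
```

Request:
send_rows:
  motion:
    - [[0.06,-0.174,-0.285,-0.049,-1.208],[0.06,-0.174,-0.285,-0.049,-1.208],[0.06,-0.174,-0.285,-0.049,-1.208],[0.06,-0.174,-0.285,-0.049,-1.208],[0.06,-0.174,-0.285,-0.049,-1.208],[0.06,-0.174,-0.285,-0.049,-1.208],[0.06,-0.601,-0.413,-0.019,-1.906],[0.06,-0.601,-0.413,-0.019,-1.906],[0.06,-0.601,-0.413,-0.019,-1.906],[0.06,-0.601,-0.413,-0.019,-1.906],[0.06,-0.601,-0.413,-0.019,-1.906],[0.06,-0.601,-0.413,-0.019,-1.906],[0.06,-0.601,-0.413,-0.019,-1.906],[0.06,-0.601,-0.413,-0.019,-1.906],[0.06,-0.601,-0.413,-0.019,-1.906],[0.06,-0.601,-0.413,-0.019,-1.906],[0.06,-0.601,-0.413,-0.019,-1.906],[0.06,-0.601,-0.413,-0.019,-1.906]]
  force: 60

```text
time: 2.6
ee_pos: [0.3683, 0.1936, 0.2505]
eef_rot: [[0.767, 0.641, 0.0], [0.641, -0.767, 0.0], [0.0, -0.0, -1.0]]
contact_force: [0.2, 0.2, -0.1]
grip_width: 0.0599
```

```bash
python3 - <<'E'
from h import *
g=view("wrist");s=read_state();print(s["ee_pos"],s["eef_rot"][:,0],s["grip_width"],s["qpos"])
f=g["frame"].copy()
for P in ((.368,.194,.167),(.518,.124,.128),(.435,.1086,.088)):
    p=proj(g,P);print(p);cv2.circle(f,tuple(int(v) for v in p),4,(255,0,255),1)
cv2.imwrite("pics/w1.png",f)
E
```

```text
[0.3681932  0.19373933 0.25047933] [7.66959009e-01 6.41696056e-01 2.26080147e-04] 0.05995404022170346 [ 1.97872184e-01  1.26764481e-01  1.59597784e+00  3.07275128e-04
  1.41875836e+00 -4.98882015e-01]
[318.77334655 243.85476395]
[398.61179751 391.13615962]
[315.03744373 325.05782041]
```

View pics/w1.png

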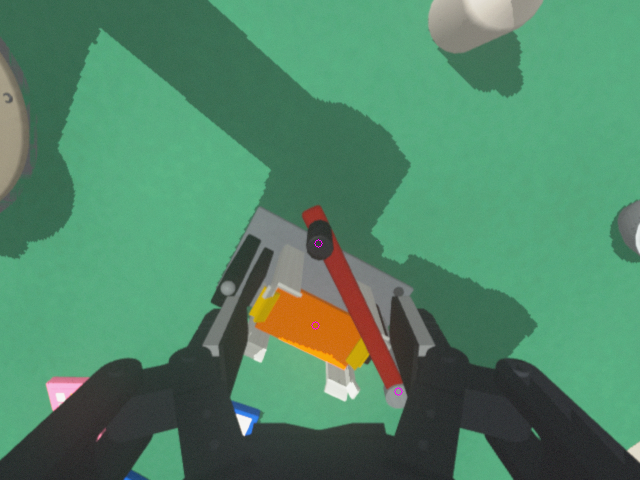

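The knob top is at (318,247), within about 2 mm of the estimate; the hinge and well marks also fall where predicted. Descend and pinch.

Request:
send_rows:
  motion:
    - [[0.06,0,0,0.03,0],[0.06,0,0,0.06,0],[0.06,0,0,0.09,0],[0.06,0,0,0.112,0],[0.06,0,0,0.112,0],[0.0,0,0,0.112,0],[0.0,0,0,0.112,0],[0.0,0,0,0.112,0],[0.0,0,0,0.112,0],[0.0,0,0,0.112,0],[0.0,0,0,0.112,0]]
  force: 50

```text
time: 4.03
ee_pos: [0.3687, 0.1939, 0.1393]
eef_rot: [[0.767, 0.642, 0.002], [0.642, -0.767, 0.001], [0.002, 0.001, -1.0]]
contact_force: [-0.8, -0.4, 6.5]
grip_width: 0.0165
```

```bash
python3 - <<'E'
from h import *
s=read_state();print(s["contact_force"],s["grip_width"],s["ee_pos"])
h0=np.array([.5178,.124]);e=s["ee_pos"]
v=e[:2]-h0;r=np.hypot(*v);a0=np.arctan2(v[1],v[0]);print(r,a0,np.radians(190.4)-a0)
for k in range(1,15):
    a=a0-1.0*k/14;p=h0+r*np.array([np.cos(a),np.sin(a)]);print(go(*p,e[2]))
E
```

```text
[-0.78910185 -0.44379052  6.50697529] 0.016505921508354535 [0.36866395 0.19391253 0.13926042]
0.16470981273817448 2.703228557673266 0.6198783381239377
[0.0108, -0.0046, 0.0, 0.0]
[0.022, -0.0084, 0.0, 0.0]
[0.0333, -0.0114, 0.0001, 0.0]
[0.0449, -0.0135, 0.0001, 0.0]
[0.0566, -0.0149, 0.0001, 0.0]
[0.0683, -0.0154, 0.0001, 0.0]
[0.0801, -0.015, 0.0001, 0.0]
[0.0918, -0.0139, 0.0002, 0.0]
[0.1034, -0.0119, 0.0002, 0.0]
[0.1148, -0.009, 0.0002, 0.0]
[0.126, -0.0054, 0.0002, 0.0]
[0.1369, -0.001, 0.0003, 0.0]
[0.1474, 0.0042, 0.0003, 0.0]
[0.1576, 0.0102, 0.0003, 0.0]
```

Request:
send_rows:
  motion:
    - [[0,0,0,-0.002,0],[0,0.011,-0.005,-0.002,0],[0,0.022,-0.008,-0.002,0],[0,0.033,-0.011,-0.002,0],[0,0.045,-0.0135,-0.002,0],[0,0.057,-0.015,-0.002,0],[0,0.068,-0.015,-0.002,0],[0,0.08,-0.015,-0.002,0],[0,0.092,-0.014,-0.002,0],[0,0.103,-0.012,-0.002,0],[0,0.115,-0.009,-0.002,0],[0,0.126,-0.005,-0.002,0],[0,0.137,-0.001,-0.002,0],[0,0.147,0.004,-0.002,0],[0,0.158,0.01,-0.002,0],[0,0.158,0.01,-0.002,0],[0,0.158,0.01,-0.002,0]]

```text
time: 6.15
ee_pos: [0.4968, 0.2876, 0.1414]
eef_rot: [[0.766, 0.642, 0.003], [0.642, -0.766, 0.0], [0.003, 0.002, -1.0]]
contact_force: [3.1, 1.4, -16.3]
grip_width: 0.0165
```

```bash
python3 - <<'E'
from h import *
s=read_state();print(s["contact_force"],s["grip_width"],s["ee_pos"])
e=s["ee_pos"];v=e[:2]-[.5178,.124];print(np.hypot(*v),np.radians(190.4)-np.arctan2(v[1],v[0]))
E
```

```text
[  3.05624728   1.40010097 -16.29162836] 0.0164687292327262 [0.4967648  0.28755603 0.14141732]
0.16490316465925106 1.6244011710917141
```

```bash
python3 -c "
from h import *
print(go(.4968,.2876,.25));print(go(.435,.109,.30,-79.5))"
```

```text
[0.0003, 0.0002, -0.1086, 0.0]
[-0.1616, 0.0974, -0.1589, 2.0852]
```

Request:
send_rows:
  motion:
    - [[0.06,0,0,0,0],[0.06,0,0,0,0],[0.06,0,0,-0.02,0],[0.06,0,0,-0.06,0],[0.085,0,0,-0.11,0],[0.085,-0.1616,0.0974,-0.159,2.085],[0.085,-0.1616,0.0974,-0.159,2.085],[0.085,-0.1616,0.0974,-0.159,2.085],[0.085,-0.1616,0.0974,-0.159,2.085],[0.085,-0.1616,0.0974,-0.159,2.085],[0.085,-0.1616,0.0974,-0.159,2.085],[0.085,-0.1616,0.0974,-0.159,2.085],[0.085,-0.1616,0.0974,-0.159,2.085],[0.085,-0.1616,0.0974,-0.159,2.085],[0.085,-0.1616,0.0974,-0.159,2.085],[0.085,-0.1616,0.0974,-0.159,2.085],[0.085,-0.1616,0.0974,-0.159,2.085],[0.085,-0.1616,0.0974,-0.159,2.085]]

```text
time: 8.4
ee_pos: [0.435, 0.109, 0.3007]
eef_rot: [[0.185, -0.983, 0.004], [-0.983, -0.185, 0.0], [0.0, -0.004, -1.0]]
contact_force: [-1.3, -0.3, 0.2]
grip_width: 0.0852
```

```bash
python3 - <<'E'
from h import *
g=view("wrist");s=read_state();print(s["ee_pos"],np.degrees(np.arctan2(*s["eef_rot"][[1,0],0])),s["contact_force"])
for n,lo,hi in (("o",(3,150,100),(18,255,255)),("y",(19,110,100),(34,255,255))):
    for c in blobs(hsv(g,lo,hi),100):
        r=cv2.minAreaRect(c);print(n,np.round(r[0],1),np.round(r[1]),round(r[2],1),plane(g,r[0],.088))
cv2.imwrite("pics/w2.png",g["frame"])
E
```

```text
[0.4349609  0.10900597 0.30055073] -79.33387692412997 [-0.23600864 -0.7283919   0.16128297]
o [320. 201.] [56. 98.] -0.0 [0.43647859 0.10688782 0.088     ]
o [212.5 104.3] [188.  20.] 3.5 [0.50621071 0.21970163 0.088     ]
y [320.  253.5] [15. 32.] 90.0 [0.38246437 0.09656258 0.088     ]
y [320.5 149.5] [17. 35.] 90.0 [0.48511384 0.11570502 0.088     ]
y [581.1  67.8] [13. 11.] 11.3 [ 0.59742367 -0.09776656  0.088     ]
```

View pics/w2.png

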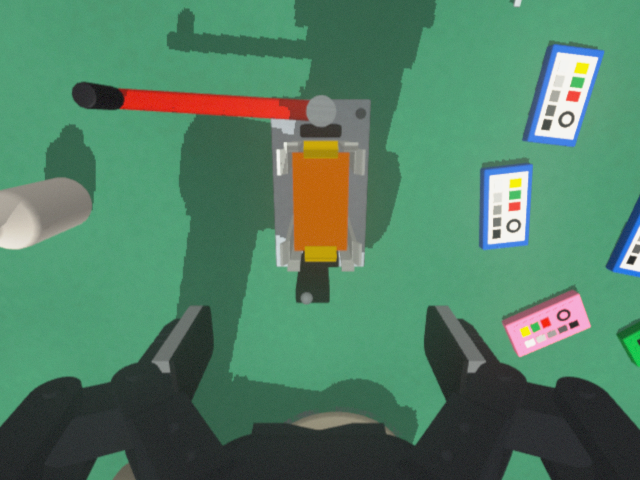

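The wrist view shows the feeder upright at px column 320, with lips at (320,149) and (320,253). The bar is wide open to the left at about 1.62 rad. I take the well centre as about (434.5,107.5) mm, yaw 10.6°. Next, cassette B.

```bash
python3 -c "
from h import *
print(go(.457,-.114,.20,-72.3))"
```

```text
[0.2232, 0.02, 0.1005, -0.1228]
```

Request:
send_rows:
  motion:
    - [[0.085,0.06,0.005,0.02,-0.03],[0.085,0.12,0.01,0.05,-0.06],[0.085,0.18,0.015,0.08,-0.1],[0.085,0.223,0.02,0.1,-0.123],[0.085,0.223,0.02,0.1,-0.123],[0.085,0.223,0.02,0.1,-0.123]]

```text
time: 9.2
ee_pos: [0.4571, -0.1135, 0.2009]
eef_rot: [[0.305, -0.952, 0.004], [-0.952, -0.305, 0.001], [0.001, -0.004, -1.0]]
contact_force: [-1.2, 0.5, -0.3]
grip_width: 0.0852
```

```bash
cat >> h.py <<'E'
def wcass(g,z=.014,pr=True):
    "cassettes seen by the wrist camera: centre, size, yaw of long axis (top-face plane)"
    out=[]
    m=hsv(g,(104,90,60),(130,255,255),9)
    for c in blobs(m,800):
        if (c[:,0].min()<3) or c[:,0,0].max()>636 or c[:,0,1].max()>476: continue
        P=np.array([plane(g,p,z)[:2] for p in c[:,0].astype(float)],np.float32)
        (cx,cy),(w,h),a=cv2.minAreaRect(P*1000)
        if w<h: w,h,a=h,w,a+90
        out.append((round(cx,1),round(cy,1),round(w,1),round(h,1),round((a+90)%180-90,1),c[:,0].mean(0).round()))
        if pr: print(out[-1])
    return out
E
python3 - <<'E'
from h import *
g=view("wrist");print(read_state()["ee_pos"]);wcass(g);cv2.imwrite("pics/w3.png",g["frame"])
E
```

```text
[ 0.45716593 -0.11302545  0.20120451]
(450.5, -300.5, 100.3, 61.3, -0.9, array([500., 269.]))
(454.4, -116.6, 99.5, 55.6, 17.4, array([320., 209.]))
```

View pics/w3.png

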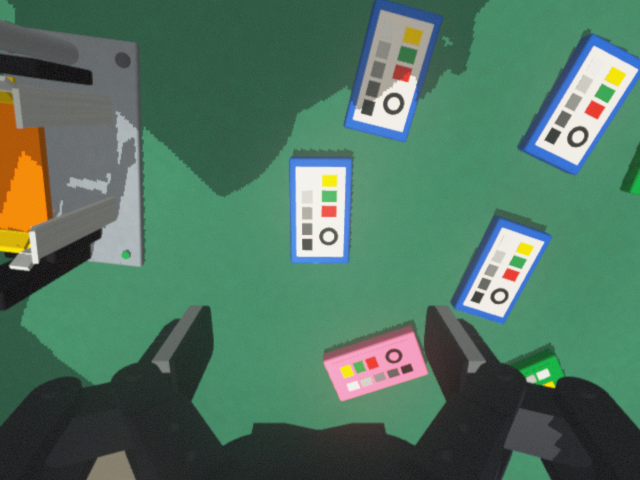

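Cassette B is at (320,209) with its white chart and blue rim facing up. The pink look-alike is at (375,362) and a green one at (540,375), both clear of the fingers.

```bash
python3 -c "
from h import *
t=view('top');w=view('wrist')
a=[c for c in blobs(hsv(t,(104,90,40),(130,255,255),5),60) if abs(c[:,0].mean(0)-[366,282]).max()<6][0]
b=[c for c in blobs(hsv(w,(104,90,60),(130,255,255),9),800) if abs(c[:,0].mean(0)-[320,209]).max()<6][0]
print(tri(t,cv2.minAreaRect(a)[0],w,cv2.minAreaRect(b)[0]))
print(go(.455,-.116,.06,-72.6),go(.455,-.116,.004,-72.6))"
```

```text
Traceback (most recent call last):
IndexError: list index out of range
```

Arm hides it from the top camera; use the stored top pixel (365.7,282.3).

```bash
python3 -c "
from h import *
t=view('top');w=view('wrist')
a=(lambda f:[c for c in blobs(hsv(dict(frame=f),(104,90,40),(130,255,255),5),60) if abs(c[:,0].mean(0)-[366,282]).max()<6][0])(cv2.imread('pics/top0.png'))
b=[c for c in blobs(hsv(w,(104,90,60),(130,255,255),9),800) if abs(c[:,0].mean(0)-[320,209]).max()<6][0]
print(tri(t,cv2.minAreaRect(a)[0],w,cv2.minAreaRect(b)[0]))
print(go(.455,-.116,.06,-72.6),go(.455,-.116,.004,-72.6))"
```

```text
(array([ 0.45434243, -0.11675666,  0.00448176]), np.float64(0.0010931393499305885))
[0.002, 0.0037, 0.1411, 0.0074] [0.002, 0.004, 0.1971, 0.0074]
```

Request:
send_rows:
  motion:
    - [[0.085,0.002,0.004,0.05,0.007],[0.085,0.002,0.004,0.1,0.007],[0.085,0.002,0.004,0.14,0.007],[0.085,0.002,0.004,0.165,0.007],[0.085,0.002,0.004,0.182,0.007],[0.085,0.002,0.004,0.196,0.007],[0.085,0.002,0.004,0.196,0.007],[0.04,0.002,0.004,0.196,0.007],[0.04,0.002,0.004,0.196,0.007],[0.04,0.002,0.004,0.196,0.007],[0.04,0.002,0.004,0.196,0.007],[0.04,0.002,0.004,0.196,0.007]]
  force: 60

```text
time: 10.95
ee_pos: [0.4554, -0.1161, 0.0064]
eef_rot: [[0.3, -0.954, 0.007], [-0.954, -0.3, -0.001], [0.003, -0.006, -1.0]]
contact_force: [-1.8, 1.2, 11.0]
grip_width: 0.0535
```

```bash
python3 -c "
from h import *
print(go(.4555,-.116,.17,-72.6),go(.4345,.1075,.17,-79.4))"
```

```text
[0.0004, -0.0012, -0.1636, 0.0005] [-0.2191, -0.0481, -0.1639, 0.1192]
```

Request:
send_rows:
  motion:
    - [[0.04,0,0,-0.02,0],[0.04,0,0,-0.06,0],[0.04,0,0,-0.11,0],[0.04,0,-0.001,-0.164,0],[0.04,-0.03,-0.008,-0.164,0.02],[0.04,-0.07,-0.016,-0.164,0.04],[0.04,-0.11,-0.025,-0.164,0.06],[0.04,-0.15,-0.033,-0.164,0.08],[0.04,-0.19,-0.042,-0.164,0.1],[0.04,-0.219,-0.048,-0.164,0.119],[0.04,-0.219,-0.048,-0.164,0.119],[0.04,-0.219,-0.048,-0.164,0.119]]

```text
time: 12.45
ee_pos: [0.4344, 0.107, 0.1703]
eef_rot: [[0.184, -0.983, 0.007], [-0.983, -0.184, -0.001], [0.002, -0.007, -1.0]]
contact_force: [-0.4, -0.5, -0.9]
grip_width: 0.0532
```

```bash
python3 - <<'E'
from h import *
g=view("wrist");s=read_state();print(s["ee_pos"],s["grip_width"],s["contact_force"])
cv2.imwrite("pics/w4.png",g["frame"])
for nm,P in (("tcp",s["ee_pos"]),("lip-",(.3825,.0978,.09)),("lip+",(.4865,.117,.09))):print(nm,proj(g,P))
for c in blobs(hsv(g,(104,90,60),(130,255,255),9),800): print(c[:,0].min(0),c[:,0].max(0),cv2.minAreaRect(c))
for c in blobs(hsv(g,(19,110,100),(34,255,255)),100): print("y",cv2.minAreaRect(c))
E
```

```text
[0.434525   0.10674026 0.17026244] 0.05348541321710204 [ 0.09917074  1.0671062  -0.91718702]
tcp [318.40977953 306.96431716]
lip- [316.62471707 319.33782663]
lip+ [317.09912659 163.19580801]
[246 197] [391 415] ((318.5, 306.0), (218.0, 145.0), 90.0)
[603  36] [639 152] ((621.0, 94.0), (116.0, 36.0), 90.0)
y ((593.034423828125, 402.586181640625), (10.770329475402832, 11.513110160827637), 68.19859313964844)
y ((339.5, 253.0), (26.0, 35.0), 90.0)
y ((318.5, 164.5), (27.0, 55.0), 90.0)
```

View pics/w4.png

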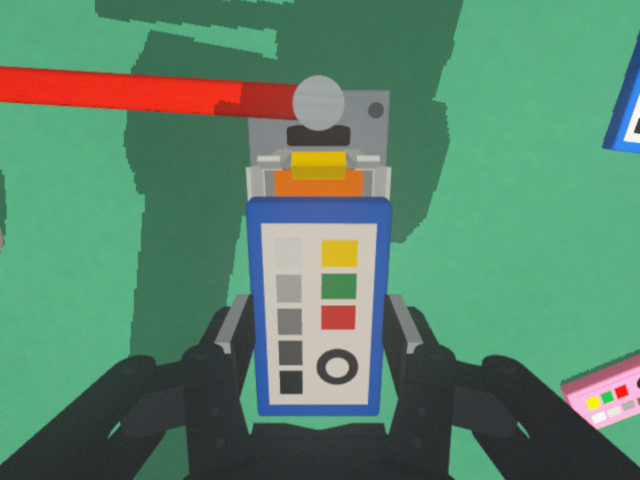

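Cassette is held level and centred at column 318.5, same as the lips (318.5,164). Lower it into the mouth.

Request:
send_rows:
  motion:
    - [[0.04,0,0,0.02,0],[0.04,0,0,0.04,0],[0.04,0,0,0.05,0],[0.04,0,0,0.058,0],[0.04,0,0,0.064,0],[0.04,0,0,0.067,0],[0.04,0,0,0.067,0]]

```text
time: 13.38
ee_pos: [0.4352, 0.1067, 0.1034]
eef_rot: [[0.184, -0.983, 0.008], [-0.983, -0.184, -0.001], [0.002, -0.007, -1.0]]
contact_force: [-0.3, 1.2, -0.4]
grip_width: 0.0533
```

Request:
send_rows:
  motion:
    - [[0.04,0,0,0.004,0],[0.04,0,0,0.004,0],[0.08,0,0,0.003,0],[0.08,0,0,0.003,0],[0.08,0,0,0.003,0],[0.08,0,0,-0.02,0],[0.08,0,0,-0.05,0],[0.0,0,0,-0.07,0],[0.0,0,0,-0.07,0],[0.0,0,0,-0.07,0],[0.0,0,0,-0.07,0],[0.0,0,0,-0.07,0]]

```text
time: 14.88
ee_pos: [0.4345, 0.1067, 0.1729]
eef_rot: [[0.184, -0.983, 0.006], [-0.983, -0.184, -0.001], [0.002, -0.006, -1.0]]
contact_force: [0.1, 0.7, -0.4]
grip_width: -0.0
```

```bash
python3 - <<'E'
from h import *
g=view("wrist");s=read_state();print(s["ee_pos"],s["grip_width"],s["contact_force"])
cv2.imwrite("pics/w5.png",g["frame"])
print([p.round() for p in [proj(g,(.4345,.107,z)) for z in (.11,.1)]])
for c in blobs(hsv(g,(104,90,60),(130,255,255),9),800): print(c[:,0].min(0),c[:,0].max(0),cv2.minAreaRect(c))
for z in (.105,.11,.115): wcass(g,z)
E
```

```text
[0.43453141 0.10672917 0.17297106] -0.00012184787944596065 [-0.77471455  0.04159283  0.38317704]
[array([317., 256.]), array([317., 250.])]
[270 170] [367 327] ((318.5, 248.5), (97.0, 157.0), 0.0)
[601  27] [639 152] ((620.0, 89.5), (125.0, 38.0), 90.0)
(434.2, 106.1, 101.8, 56.5, 10.6, array([318., 237.]))
(436.0, 106.5, 99.4, 55.2, 10.6, array([318., 237.]))
(437.9, 106.9, 97.0, 53.8, 10.6, array([318., 237.]))
```

View pics/w5.png

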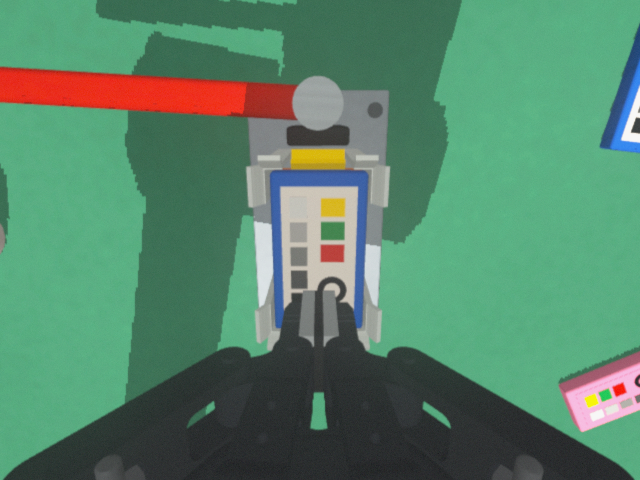

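The cassette sits between the guides, resting on the lips, centred at column 318. Press with closed fingers.

Request:
send_rows:
  motion:
    - [[0,0,0,0.03,0],[0,0,0,0.05,0],[0,0,0,0.06,0],[0,0,0,0.065,0],[0,0,0,0.07,0],[0,0,0,0.075,0],[0,0,0,0.08,0],[0,0,0,0.085,0],[0,0,0,0.09,0],[0,0,0,0.094,0],[0,0,0,0.094,0]]

```text
time: 16.3
ee_pos: [0.435, 0.1065, 0.0795]
eef_rot: [[0.184, -0.983, 0.007], [-0.983, -0.184, -0.001], [0.003, -0.007, -1.0]]
contact_force: [-3.8, -0.8, 6.2]
grip_width: 0.0004
```

Request:
send_rows:
  motion:
    - [[0,0,0,0.002,0],[0,0,0,0.003,0],[0,0,0,0.003,0]]

```text
time: 16.68
ee_pos: [0.435, 0.1065, 0.0772]
eef_rot: [[0.184, -0.983, 0.008], [-0.983, -0.184, -0.002], [0.003, -0.007, -1.0]]
contact_force: [-2.2, -0.7, 7.7]
grip_width: -0.0001
```

Request:
send_rows:
  motion:
    - [[0,0,0,-0.01,0],[0,0,0,-0.03,0],[0,0,0,-0.06,0],[0,0,0,-0.1,0],[0,0,0,-0.1,0]]

```text
time: 17.3
ee_pos: [0.4356, 0.1067, 0.1802]
eef_rot: [[0.184, -0.983, 0.014], [-0.983, -0.184, -0.002], [0.004, -0.014, -1.0]]
contact_force: [0.3, -1.2, -0.4]
grip_width: -0.0001
```

```bash
python3 - <<'E'
from h import *
g=view("wrist");s=read_state();print(s["ee_pos"],s["contact_force"])
cv2.imwrite("pics/w6.png",g["frame"][60:360,200:440])
for z in (.088,.11): wcass(g,z)
for c in blobs(hsv(g,(19,110,100),(34,255,255)),60):
  if c[:,0,0].max()<450:print("y",cv2.minAreaRect(c),plane(g,cv2.minAreaRect(c)[0],.09))
t=view("top")
for c in cassettes(t,amin=60):
    if c[1]<150: print(c)
E
```

```text
[0.43469024 0.10671647 0.17844969] [-0.48225733  0.83988593 -1.27230954]
(435.1, 106.2, 99.9, 55.7, 10.7, array([318., 228.]))
(442.1, 107.6, 90.6, 50.5, 10.7, array([318., 228.]))
y ((330.5, 201.0), (16.0, 21.0), 90.0) [0.46511061 0.10348383 0.09      ]
y ((317.0, 165.5), (25.0, 52.0), 90.0) [0.48578892 0.11624242 0.09      ]
(array([368.8, 449.4]), 27, 23, 88.7, array([175., 315.]))
```

View pics/w6.png

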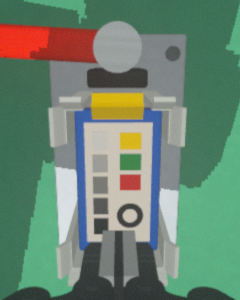

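The cassette is now under the yellow lip at (118,105) in the crop, and its size matches at the 88 mm plane, so it has snapped in. Next is cassette C.

```bash
sed -i 's/BLUE=((108,120,60)/BLUE=((104,90,40)/' h.py; python3 -c "
from h import *
print(go(.586,-.134,.18,-85.3))"
```

```text
[0.2646, -0.105, -0.001, 0.1032]
```

Request:
send_rows:
  motion:
    - [[0.085,0.05,-0.02,-0.02,0.02],[0.085,0.1,-0.04,-0.02,0.04],[0.085,0.15,-0.06,-0.02,0.06],[0.085,0.2,-0.08,-0.02,0.08],[0.085,0.25,-0.1,-0.02,0.1],[0.085,0.265,-0.105,-0.001,0.103],[0.085,0.265,-0.105,-0.001,0.103],[0.085,0.265,-0.105,-0.001,0.103]]

```text
time: 18.4
ee_pos: [0.5855, -0.1331, 0.1799]
eef_rot: [[0.083, -0.997, 0.007], [-0.997, -0.083, -0.001], [0.001, -0.007, -1.0]]
contact_force: [0.4, 0.4, 0.4]
grip_width: 0.0852
```

```bash
cat >> h.py <<'E'
def pick(n=0,x0=None):
    "measure the cassette nearest below the tool, print grasp rows"
    g=view("wrist");s=read_state();e=s["ee_pos"];print("tcp",e.round(4))
    c=min(wcass(g),key=lambda c:np.hypot(c[0]/1e3-e[0],c[1]/1e3-e[1]));print("->",c)
    yaw=c[4]-90;X,Y=c[0]/1e3,c[1]/1e3
    for z in (.06,.006):print(go(X,Y,z,yaw))
    return g
E
python3 -c "
from h import *
cv2.imwrite('pics/w7.png',pick()['frame'])"
```

```text
tcp [ 0.5857 -0.1331  0.1805]
(488.9, -311.8, 79.5, 39.0, 49.8, array([494., 328.]))
(584.7, -136.6, 99.8, 55.5, 4.5, array([321., 213.]))
(609.0, -299.0, 99.9, 60.7, -5.7, array([514., 200.]))
-> (584.7, -136.6, 99.8, 55.5, 4.5, array([321., 213.]))
[0.0032, 0.0023, 0.1204, 0.0051]
[0.003, 0.0027, 0.1744, 0.0051]
```

Request:
send_rows:
  motion:
    - [[0.085,0.003,0.002,0.05,0.005],[0.085,0.003,0.002,0.1,0.005],[0.085,0.003,0.003,0.13,0.005],[0.085,0.003,0.003,0.155,0.005],[0.085,0.003,0.003,0.168,0.005],[0.085,0.003,0.003,0.174,0.005],[0.085,0.003,0.003,0.174,0.005],[0.04,0.003,0.003,0.174,0.005],[0.04,0.003,0.003,0.174,0.005],[0.04,0.003,0.003,0.174,0.005],[0.04,0.003,0.003,0.174,0.005],[0.04,0.003,0.003,0.174,0.005]]

```text
time: 19.95
ee_pos: [0.5848, -0.1367, 0.0079]
eef_rot: [[0.079, -0.997, 0.01], [-0.997, -0.079, -0.002], [0.003, -0.01, -1.0]]
contact_force: [-3.2, 0.4, 8.9]
grip_width: 0.053
```

```bash
python3 -c "
from h import *
s=read_state();print(s['ee_pos'],s['grip_width'],s['contact_force'])
e=s['ee_pos'];print(go(e[0],e[1],.17),go(.4345,.107,.17,-79.4))"
```

```text
[ 0.58476446 -0.13673689  0.00792561] 0.052961514823707694 [-3.24480308  0.35383812  8.89091506]
[0.0005, -0.0016, -0.1621, 0.0] [-0.2543, 0.1291, -0.1641, -0.1064]
```

Request:
send_rows:
  motion:
    - [[0.04,0,0,-0.02,0],[0.04,0,0,-0.06,0],[0.04,0,0,-0.11,0],[0.04,0,-0.002,-0.164,0],[0.04,-0.04,0.02,-0.164,-0.017],[0.04,-0.08,0.04,-0.164,-0.034],[0.04,-0.12,0.06,-0.164,-0.05],[0.04,-0.16,0.08,-0.164,-0.067],[0.04,-0.2,0.1,-0.164,-0.084],[0.04,-0.24,0.12,-0.164,-0.1],[0.04,-0.254,0.129,-0.164,-0.106],[0.04,-0.254,0.129,-0.164,-0.106],[0.04,-0.254,0.129,-0.164,-0.106]]

```text
time: 21.58
ee_pos: [0.4355, 0.1058, 0.17]
eef_rot: [[0.183, -0.983, 0.011], [-0.983, -0.183, -0.002], [0.004, -0.01, -1.0]]
contact_force: [1.0, -0.3, -1.4]
grip_width: 0.0526
```

```bash
cat >> h.py <<'E'
def held():
    g=view("wrist");s=read_state();print(s["ee_pos"].round(4),s["grip_width"],s["contact_force"].round(1),s["eef_rot"][:,0].round(3))
    for c in blobs(hsv(g,(104,90,60),(130,255,255),9),3000): print(c[:,0].min(0),c[:,0].max(0),cv2.minAreaRect(c))
    print(go(.4345,.107,.103,-79.4)); return g
E
python3 -c "
from h import *
cv2.imwrite('pics/w8.png',held()['frame'])"
```

```text
[0.4354 0.1058 0.1699] 0.05283631773034935 [ 0.5 -0.8 -0.2] [ 0.182 -0.983  0.004]
[247 169] [391 411] ((319.0, 290.0), (242.0, 144.0), 90.0)
[-0.0016, 0.0014, 0.0669, -0.0018]
```

Request:
send_rows:
  motion:
    - [[0.04,-0.001,0.002,0.02,-0.002],[0.04,-0.001,0.002,0.04,-0.002],[0.04,-0.001,0.002,0.05,-0.002],[0.04,-0.001,0.002,0.06,-0.002],[0.04,-0.001,0.002,0.066,-0.002],[0.04,-0.001,0.002,0.069,-0.002],[0.04,-0.001,0.002,0.069,-0.002]]

```text
time: 22.5
ee_pos: [0.4348, 0.1062, 0.1015]
eef_rot: [[0.184, -0.983, 0.013], [-0.983, -0.184, -0.002], [0.005, -0.012, -1.0]]
contact_force: [1.4, -0.7, 2.1]
grip_width: 0.0529
```

Request:
send_rows:
  motion:
    - [[0.08,0,0,0,0],[0.08,0,0,0,0],[0.08,0,0,0,0],[0.08,0,0,-0.02,0],[0.08,0,0,-0.05,0],[0.0,0,0,-0.072,0],[0.0,0,0,-0.072,0],[0.0,0,0,-0.072,0],[0.0,0,0,-0.072,0],[0.0,0,0,-0.072,0]]

```text
time: 23.75
ee_pos: [0.4337, 0.1063, 0.1729]
eef_rot: [[0.184, -0.983, 0.011], [-0.983, -0.184, -0.002], [0.004, -0.011, -1.0]]
contact_force: [-0.0, -0.1, 0.7]
grip_width: -0.0003
```

```bash
cat >> h.py <<'E'
def seat():
    g=view("wrist");s=read_state();print(s["ee_pos"].round(4),s["grip_width"],s["contact_force"].round(1),s["eef_rot"][:,2].round(3))
    for z in (.088,.11):
        for c in wcass(g,z,0):
            if c[5][0]<450: print(z,c)
    print([go(.435,.107,z,-79.4) for z in (.115,.08)]); return g
E
python3 -c "
from h import *
cv2.imwrite('pics/w9.png',seat()['frame'])"
```

```text
[0.4338 0.1063 0.173 ] -2.976882135324624e-05 [-0.5 -0.3 -0.3] [ 0.012 -0.002 -1.   ]
0.088 (428.2, 104.4, 113.9, 61.5, 10.6, array([318., 237.]))
0.11 (436.0, 106.1, 102.9, 55.6, 10.6, array([318., 237.]))
[[-0.0007, -0.0007, 0.058, 0.0003], [-0.0009, -0.0003, 0.093, 0.0003]]
```

Request:
send_rows:
  motion:
    - [[0,0,0,0.03,0],[0,0,0,0.05,0],[0,0,0,0.06,0],[0,0,0,0.066,0],[0,0,0,0.071,0],[0,0,0,0.076,0],[0,0,0,0.081,0],[0,0,0,0.086,0],[0,0,0,0.091,0],[0,0,0,0.096,0],[0,0,0,0.097,0],[0,0,0,0.097,0]]

```text
time: 25.3
ee_pos: [0.4351, 0.1061, 0.0769]
eef_rot: [[0.184, -0.983, 0.013], [-0.983, -0.184, -0.003], [0.005, -0.012, -1.0]]
contact_force: [-3.9, -1.1, 7.4]
grip_width: -0.0
```

Request:
send_rows:
  motion:
    - [[0,0,0,-0.01,0],[0,0,0,-0.03,0],[0,0,0,-0.06,0],[0,0,0,-0.1,0],[0,0,0,-0.1,0],[0,0,0,-0.1,0]]

```text
time: 26.05
ee_pos: [0.4336, 0.1063, 0.1767]
eef_rot: [[0.184, -0.983, 0.013], [-0.983, -0.184, -0.003], [0.005, -0.012, -1.0]]
contact_force: [-0.4, 0.1, -0.9]
grip_width: 0.0002
```

```bash
python3 -c "
from h import *
seat();print(go(.452,-.3,.18,-90.8)); print(wcass(view('wrist')))
for n in ('top','scene'):
  for c in cassettes(view(n),amin=60):
    if c[1]<120 and c[0][1]<400: print(c)"
```

```text
[0.4335 0.1063 0.1763] -0.00013302538679557527 [-0.   0.2  0.8] [ 0.011 -0.003 -1.   ]
0.088 (435.6, 105.8, 101.5, 55.6, 10.7, array([319., 229.]))
0.11 (442.6, 107.2, 92.0, 50.4, 10.7, array([319., 229.]))
[[-0.0007, -0.001, 0.0613, 0.0004], [-0.0008, -0.0006, 0.0963, 0.0004]]
[0.4028, 0.0567, -0.0024, 0.1994]
(412.0, 100.7, 133.7, 73.3, 10.7, array([319., 229.]))
[(412.0, 100.7, 133.7, 73.3, 10.7, array([319., 229.]))]
(array([ 449.9, -300.7]), 98, 57, -1.4, array([429., 282.]))
(array([ 608.3, -298.9]), 102, 57, -5.9, array([425., 229.]))
(array([ 613. , -297.1]), 105, 60, -6.0, array([222., 253.]))
(array([ 456. , -298.3]), 107, 59, -1.7, array([246., 213.]))
```

Second one snapped (55.6 mm wide at the 88 mm plane). Next is A.

Request:
send_rows:
  motion:
    - [[0.085,0.05,0.007,-0.02,0.02],[0.085,0.1,0.014,-0.02,0.04],[0.085,0.15,0.02,-0.02,0.07],[0.085,0.2,0.027,-0.02,0.1],[0.085,0.25,0.035,-0.02,0.13],[0.085,0.3,0.042,-0.02,0.15],[0.085,0.35,0.05,-0.01,0.18],[0.085,0.403,0.057,-0.002,0.199],[0.085,0.403,0.057,-0.002,0.199],[0.085,0.403,0.057,-0.002,0.199]]

```text
time: 27.5
ee_pos: [0.4516, -0.2998, 0.1788]
eef_rot: [[-0.014, -1.0, 0.01], [-1.0, 0.014, -0.001], [0.001, -0.01, -1.0]]
contact_force: [-0.1, -0.3, 0.8]
grip_width: 0.0848
```

```bash
python3 -c "
from h import *
cv2.imwrite('pics/w10.png',pick()['frame'])"
```

```text
tcp [ 0.4517 -0.2993  0.1792]
(450.3, -302.9, 99.4, 55.5, -0.9, array([321., 213.]))
-> (450.3, -302.9, 99.4, 55.5, -0.9, array([321., 213.]))
[0.0034, 0.0026, 0.1192, 0.0028]
[0.0033, 0.0032, 0.1731, 0.0028]
```

View pics/w10.png

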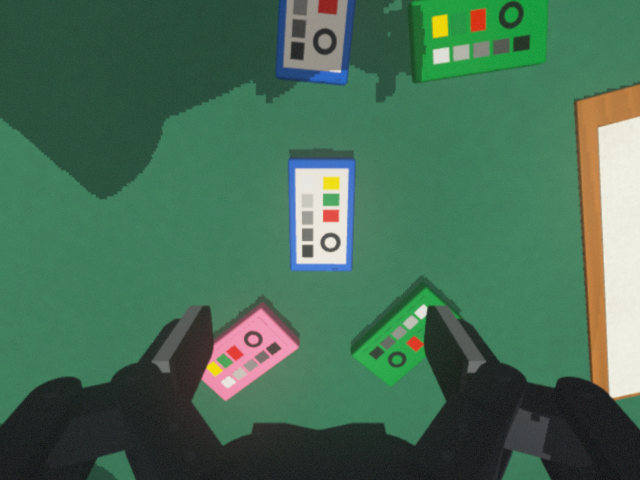

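Cassette A at (321,213). The pink (250,350) and green (405,330) look-alikes are well clear of the finger tracks.

Request:
send_rows:
  motion:
    - [[0.085,0.003,0.003,0.05,0.003],[0.085,0.003,0.003,0.1,0.003],[0.085,0.003,0.003,0.13,0.003],[0.085,0.003,0.003,0.155,0.003],[0.085,0.003,0.003,0.167,0.003],[0.085,0.003,0.003,0.173,0.003],[0.085,0.003,0.003,0.173,0.003],[0.04,0.003,0.003,0.173,0.003],[0.04,0.003,0.003,0.173,0.003],[0.04,0.003,0.003,0.173,0.003],[0.04,0.003,0.003,0.173,0.003],[0.04,0.003,0.003,0.173,0.003]]

```text
time: 29.05
ee_pos: [0.4507, -0.3028, 0.0075]
eef_rot: [[-0.016, -1.0, 0.011], [-1.0, 0.016, -0.003], [0.003, -0.011, -1.0]]
contact_force: [-1.6, 0.5, 9.5]
grip_width: 0.0531
```

```bash
python3 -c "
from h import *
s=read_state();print(s['ee_pos'],s['grip_width'],s['contact_force'])
e=s['ee_pos'];print(go(e[0],e[1],.17),go(.4345,.107,.17,-79.4))"
```

```text
[ 0.45070148 -0.30284341  0.00746849] 0.05307507380144539 [-1.56890576  0.54232003  9.53199351]
[0.0004, -0.0019, -0.1625, 0.0] [-0.4091, 0.0208, -0.1639, -0.2009]
```

Request:
send_rows:
  motion:
    - [[0.04,0,0,-0.02,0],[0.04,0,0,-0.06,0],[0.04,0,0,-0.11,0],[0.04,0,-0.002,-0.163,0],[0.04,-0.04,0.001,-0.164,-0.02],[0.04,-0.085,0.003,-0.164,-0.04],[0.04,-0.13,0.006,-0.164,-0.06],[0.04,-0.175,0.008,-0.164,-0.08],[0.04,-0.22,0.011,-0.164,-0.105],[0.04,-0.265,0.014,-0.164,-0.13],[0.04,-0.31,0.016,-0.164,-0.15],[0.04,-0.355,0.018,-0.164,-0.175],[0.04,-0.395,0.02,-0.164,-0.195],[0.04,-0.409,0.021,-0.164,-0.201],[0.04,-0.409,0.021,-0.164,-0.201],[0.04,-0.409,0.021,-0.164,-0.201]]

```text
time: 31.05
ee_pos: [0.4345, 0.1059, 0.1701]
eef_rot: [[0.183, -0.983, 0.012], [-0.983, -0.183, -0.003], [0.005, -0.011, -1.0]]
contact_force: [-0.1, 0.5, -0.4]
grip_width: 0.053
```

```bash
python3 -c "
from h import *
cv2.imwrite('pics/w11.png',held()['frame'])"
```

```text
[0.4345 0.1059 0.1701] 0.05322933033658743 [ 0.3  0.4 -0.3] [ 0.183 -0.983  0.005]
[246 165] [391 412] ((318.5, 288.5), (247.0, 145.0), 90.0)
[-0.0015, 0.0005, 0.0671, -0.0015]
```

Request:
send_rows:
  motion:
    - [[0.04,-0.001,0.001,0.02,-0.002],[0.04,-0.001,0.001,0.04,-0.002],[0.04,-0.001,0.001,0.05,-0.002],[0.04,-0.001,0.001,0.06,-0.002],[0.04,-0.001,0.001,0.066,-0.002],[0.04,-0.001,0.001,0.069,-0.002],[0.04,-0.001,0.001,0.069,-0.002]]

```text
time: 31.98
ee_pos: [0.435, 0.1064, 0.1017]
eef_rot: [[0.184, -0.983, 0.014], [-0.983, -0.185, -0.003], [0.006, -0.013, -1.0]]
contact_force: [1.7, 0.1, 2.1]
grip_width: 0.0527
```

Request:
send_rows:
  motion:
    - [[0.08,0,0,0,0],[0.08,0,0,0,0],[0.08,0,0,0,0],[0.08,0,0,-0.02,0],[0.08,0,0,-0.05,0],[0.0,0,0,-0.072,0],[0.0,0,0,-0.072,0],[0.0,0,0,-0.072,0],[0.0,0,0,-0.072,0],[0.0,0,0,-0.072,0]]

```text
time: 33.22
ee_pos: [0.4338, 0.1066, 0.1731]
eef_rot: [[0.184, -0.983, 0.013], [-0.983, -0.185, -0.003], [0.006, -0.012, -1.0]]
contact_force: [-0.3, -0.4, 0.3]
grip_width: 0.0003
```

```bash
python3 -c "
from h import *
cv2.imwrite('pics/w12.png',seat()['frame'])"
```

```text
[0.4338 0.1066 0.1732] 0.00015865930757070758 [-0.4 -0.4 -0.4] [ 0.013 -0.003 -1.   ]
0.088 (429.3, 104.8, 114.3, 61.4, 10.6, array([318., 236.]))
0.11 (437.0, 106.5, 103.4, 55.5, 10.6, array([318., 236.]))
[[-0.0005, -0.0005, 0.0582, 0.0006], [-0.0007, -0.0001, 0.0932, 0.0006]]
```

Request:
send_rows:
  motion:
    - [[0,0,0,0.03,0],[0,0,0,0.05,0],[0,0,0,0.06,0],[0,0,0,0.066,0],[0,0,0,0.071,0],[0,0,0,0.076,0],[0,0,0,0.081,0],[0,0,0,0.086,0],[0,0,0,0.091,0],[0,0,0,0.096,0],[0,0,0,0.098,0],[0,0,0,0.098,0]]

```text
time: 34.78
ee_pos: [0.4353, 0.1062, 0.0775]
eef_rot: [[0.185, -0.983, 0.015], [-0.983, -0.185, -0.004], [0.007, -0.014, -1.0]]
contact_force: [-9.5, -2.1, 27.4]
grip_width: -0.0001
```

Request:
send_rows:
  motion:
    - [[0,0,0,-0.01,0],[0,0,0,-0.03,0],[0,0,0,-0.06,0],[0,0,0,-0.1,0],[0,0,0,-0.1,0],[0,0,0,-0.1,0]]

```text
time: 35.52
ee_pos: [0.4336, 0.1066, 0.1772]
eef_rot: [[0.185, -0.983, 0.015], [-0.983, -0.185, -0.004], [0.007, -0.014, -1.0]]
contact_force: [-0.1, 0.8, -0.3]
grip_width: 0.0
```

```bash
python3 -c "
from h import *
seat();
for n in ('top','scene'):
  for c in cassettes(view(n),amin=60):
    if c[1]<120 and c[0][1]<400: print(c)
print(go(.610,-.299,.18,-95.8))"
```

```text
[0.4335 0.1066 0.1768] 8.473543772147528e-05 [-0.1  0.5  0.2] [ 0.014 -0.004 -1.   ]
0.088 (435.9, 105.9, 103.8, 55.5, 10.8, array([318., 227.]))
0.11 (442.8, 107.4, 94.0, 50.3, 10.8, array([318., 227.]))
[[-0.0005, -0.0008, 0.0618, 0.001], [-0.0007, -0.0003, 0.0968, 0.001]]
(array([ 608.3, -298.9]), 102, 57, -5.9, array([425., 229.]))
(array([ 613. , -297.1]), 105, 60, -6.0, array([222., 253.]))
[0.4312, -0.0985, 0.0005, 0.2871]
```

```bash
python3 -c "
from h import *
g=view('wrist');cv2.imwrite('pics/w13.png',cv2.resize(g['frame'][130:340,230:410],None,fx=2.5,fy=2.5))"
```

```text
(no output)
```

View pics/w13.png

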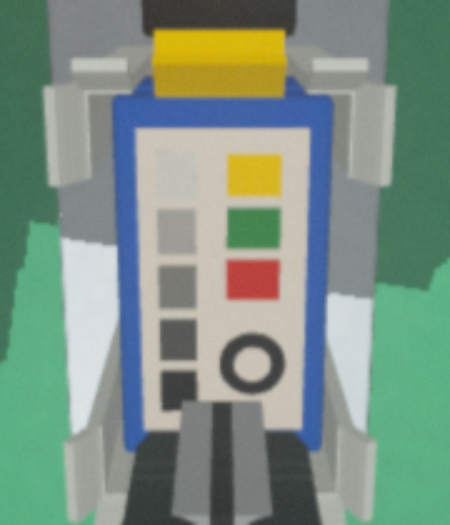

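The cassette is under the yellow lip (220,62), with the lower ones' blue edges showing behind it. Fetch the last one, D.

Request:
send_rows:
  motion:
    - [[0.085,0.05,-0.011,-0.02,0.03],[0.085,0.1,-0.022,-0.02,0.06],[0.085,0.15,-0.034,-0.02,0.1],[0.085,0.2,-0.045,-0.02,0.13],[0.085,0.25,-0.057,-0.02,0.16],[0.085,0.3,-0.069,-0.02,0.2],[0.085,0.35,-0.08,-0.02,0.23],[0.085,0.4,-0.09,-0.01,0.26],[0.085,0.431,-0.098,0,0.287],[0.085,0.431,-0.098,0,0.287],[0.085,0.431,-0.098,0,0.287]]

```text
time: 37.1
ee_pos: [0.6094, -0.2981, 0.1803]
eef_rot: [[-0.1, -0.995, 0.013], [-0.995, 0.1, -0.003], [0.002, -0.013, -1.0]]
contact_force: [0.9, 0.2, 0.9]
grip_width: 0.0851
```

```bash
python3 -c "
from h import *
cv2.imwrite('pics/w14.png',pick()['frame'])"
```

```text
tcp [ 0.6094 -0.2978  0.1809]
(608.9, -301.3, 99.6, 55.4, -5.7, array([321., 212.]))
-> (608.9, -301.3, 99.6, 55.4, -5.7, array([321., 212.]))
[0.0032, 0.0018, 0.1209, -0.0005]
[0.0031, 0.0026, 0.1749, -0.0005]
```

Request:
send_rows:
  motion:
    - [[0.074,0.003,0.002,0.05,0],[0.074,0.003,0.002,0.1,0],[0.074,0.003,0.0025,0.13,0],[0.074,0.003,0.0025,0.155,0],[0.074,0.003,0.0025,0.168,0],[0.074,0.003,0.0025,0.174,0],[0.074,0.003,0.0025,0.174,0],[0.04,0.003,0.0025,0.174,0],[0.04,0.003,0.0025,0.174,0],[0.04,0.003,0.0025,0.174,0],[0.04,0.003,0.0025,0.174,0],[0.04,0.003,0.0025,0.174,0]]

```text
time: 38.65
ee_pos: [0.6094, -0.3014, 0.0087]
eef_rot: [[-0.1, -0.995, 0.015], [-0.995, 0.1, -0.005], [0.003, -0.016, -1.0]]
contact_force: [-2.4, 2.3, 7.8]
grip_width: 0.0524
```

```bash
python3 -c "
from h import *
s=read_state();print(s['ee_pos'],s['grip_width'],s['contact_force'])
e=s['ee_pos'];print(go(e[0],e[1],.17),go(.4345,.107,.17,-79.4))"
```

```text
[ 0.60943959 -0.30143627  0.00871204] 0.05236320133973612 [-2.44299468  2.27916189  7.78267252]
[0.0005, -0.0025, -0.1613, 0.0] [-0.3884, 0.2122, -0.1659, -0.2849]
```

Request:
send_rows:
  motion:
    - [[0.04,0,0,-0.02,0],[0.04,0,-0.001,-0.06,0],[0.04,0,-0.002,-0.11,0],[0.04,0,-0.002,-0.163,0],[0.04,-0.04,0.02,-0.164,-0.02],[0.04,-0.08,0.042,-0.164,-0.05],[0.04,-0.12,0.064,-0.164,-0.08],[0.04,-0.16,0.086,-0.164,-0.11],[0.04,-0.2,0.108,-0.165,-0.14],[0.04,-0.24,0.13,-0.165,-0.17],[0.04,-0.28,0.152,-0.165,-0.2],[0.04,-0.32,0.174,-0.165,-0.23],[0.04,-0.36,0.196,-0.166,-0.26],[0.04,-0.388,0.212,-0.166,-0.285],[0.04,-0.388,0.212,-0.166,-0.285],[0.04,-0.388,0.212,-0.166,-0.285]]

```text
time: 40.65
ee_pos: [0.4351, 0.1062, 0.1705]
eef_rot: [[0.184, -0.983, 0.016], [-0.983, -0.184, -0.005], [0.008, -0.015, -1.0]]
contact_force: [0.3, 0.3, -0.7]
grip_width: 0.0521
```

```bash
python3 -c "
from h import *
cv2.imwrite('pics/w15.png',held()['frame'])"
```

```text
[0.4352 0.1059 0.1704] 0.05213777464447648 [-0.5 -0.5 -0.4] [ 0.183 -0.983  0.008]
[247 165] [390 410] ((318.5, 287.5), (245.0, 143.0), 90.0)
[-0.0017, 0.0015, 0.0673, -0.0008]
```

Request:
send_rows:
  motion:
    - [[0.04,-0.001,0.002,0.02,-0.001],[0.04,-0.001,0.002,0.04,-0.001],[0.04,-0.001,0.002,0.05,-0.001],[0.04,-0.001,0.002,0.06,-0.001],[0.04,-0.001,0.002,0.065,-0.001],[0.04,-0.001,0.002,0.068,-0.001],[0.04,-0.001,0.002,0.068,-0.001]]

```text
time: 41.58
ee_pos: [0.4347, 0.1061, 0.1027]
eef_rot: [[0.184, -0.983, 0.018], [-0.983, -0.184, -0.005], [0.008, -0.016, -1.0]]
contact_force: [1.3, -0.2, 1.3]
grip_width: 0.052
```

Request:
send_rows:
  motion:
    - [[0.08,0,0,0,0],[0.08,0,0,0,0],[0.08,0,0,0,0],[0.08,0,0,-0.02,0],[0.08,0,0,-0.05,0],[0.0,0,0,-0.072,0],[0.0,0,0,-0.072,0],[0.0,0,0,-0.072,0],[0.0,0,0,-0.072,0],[0.0,0,0,-0.072,0]]

```text
time: 42.82
ee_pos: [0.4332, 0.1065, 0.1741]
eef_rot: [[0.184, -0.983, 0.016], [-0.983, -0.184, -0.005], [0.008, -0.015, -1.0]]
contact_force: [-0.2, -0.3, 0.3]
grip_width: -0.0001
```

```bash
python3 -c "
from h import *
cv2.imwrite('pics/w16.png',seat()['frame'])"
```

```text
[0.4333 0.1065 0.1742] -3.411276235570644e-05 [ 0.6 -0.6  0.3] [ 0.017 -0.005 -1.   ]
0.088 (430.9, 104.6, 112.7, 61.0, 10.6, array([319., 233.]))
0.11 (438.3, 106.3, 102.0, 55.2, 10.6, array([319., 233.]))
[[-0.0007, -0.0009, 0.0593, 0.0002], [-0.0009, -0.0003, 0.0942, 0.0002]]
```

Request:
send_rows:
  motion:
    - [[0,0,0,0.03,0],[0,0,0,0.05,0],[0,0,0,0.06,0],[0,0,0,0.067,0],[0,0,0,0.072,0],[0,0,0,0.077,0],[0,0,0,0.082,0],[0,0,0,0.087,0],[0,0,0,0.092,0],[0,0,0,0.096,0],[0,0,0,0.098,0],[0,0,0,0.098,0]]

```text
time: 44.38
ee_pos: [0.4347, 0.106, 0.0819]
eef_rot: [[0.185, -0.982, 0.021], [-0.983, -0.186, -0.006], [0.01, -0.02, -1.0]]
contact_force: [-26.4, -3.5, 73.6]
grip_width: 0.0001
```

73 N and stopped at 82 mm: something is jammed. Back off and look.

Request:
send_rows:
  motion:
    - [[0,0,0,-0.005,0],[0,0,0,-0.02,0],[0,0,0,-0.06,0],[0,0,0,-0.12,0],[0,0,0,-0.12,0],[0,0,0,-0.12,0]]

```text
time: 45.12
ee_pos: [0.4319, 0.1067, 0.2017]
eef_rot: [[0.185, -0.982, 0.021], [-0.983, -0.186, -0.006], [0.01, -0.02, -1.0]]
contact_force: [-0.1, 0.2, -0.2]
grip_width: -0.0004
```

```bash
python3 -c "
from h import *
g=seat();a=cv2.resize(g['frame'][110:330,230:410],(450,550))
s=view('scene');b=cv2.resize(s['frame'][170:290,345:421],(348,550),interpolation=cv2.INTER_CUBIC)
cv2.imwrite('pics/w17.png',np.hstack([a,b]))"
```

```text
[0.4316 0.1067 0.2011] -0.00017175869534889542 [-0.2  0.7 -0.1] [ 0.02  -0.006 -1.   ]
0.088 (436.7, 105.8, 102.2, 55.7, 10.8, array([318., 224.]))
0.11 (442.6, 107.2, 93.5, 51.0, 10.8, array([318., 224.]))
[[-0.0005, -0.0018, 0.0861, 0.0015], [-0.0009, -0.0011, 0.1211, 0.0015]]
```

View pics/w17.png

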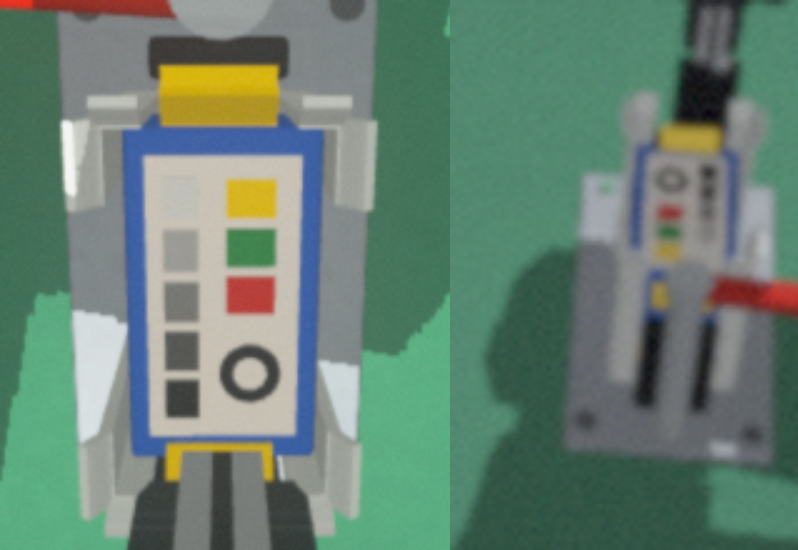

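The picture shows the last cassette under both yellow lips, at wrist-crop px (220,95) and (220,460), with blue showing beside each lip. Its width fits the 88 mm plane (55.7 mm), so it looks latched. A gentle touch will show whether the stack is sprung or jammed.

Request:
send_rows:
  motion:
    - [[0,0,-0.002,0.04,0],[0,0,-0.002,0.08,0],[0,0,-0.002,0.1,0],[0,0,-0.002,0.108,0],[0,0,-0.002,0.112,0],[0,0,-0.002,0.112,0]]

```text
time: 45.98
ee_pos: [0.4359, 0.1064, 0.0892]
eef_rot: [[0.185, -0.982, 0.02], [-0.983, -0.186, -0.006], [0.01, -0.018, -1.0]]
contact_force: [0.0, -0.2, 0.2]
grip_width: -0.0001
```

Request:
send_rows:
  motion:
    - [[0,0,0,0.002,0],[0,0,0,0.003,0],[0,0,0,0.003,0]]

```text
time: 46.35
ee_pos: [0.4363, 0.1064, 0.0868]
eef_rot: [[0.185, -0.982, 0.021], [-0.983, -0.186, -0.006], [0.01, -0.019, -1.0]]
contact_force: [-1.0, -0.5, 3.7]
grip_width: 0.0001
```

Request:
send_rows:
  motion:
    - [[0,0,0,0.002,0],[0,0,0,0.003,0],[0,0,0,0.003,0]]

```text
time: 46.72
ee_pos: [0.4364, 0.1064, 0.084]
eef_rot: [[0.185, -0.982, 0.021], [-0.983, -0.186, -0.006], [0.01, -0.02, -1.0]]
contact_force: [-2.0, -0.3, 3.9]
grip_width: -0.0001
```

Request:
send_rows:
  motion:
    - [[0,0,0,0.001,0],[0,0,0,0.002,0],[0,0,0,0.002,0]]

```text
time: 47.1
ee_pos: [0.4364, 0.1064, 0.0819]
eef_rot: [[0.186, -0.982, 0.021], [-0.983, -0.186, -0.006], [0.01, -0.02, -1.0]]
contact_force: [-0.9, -0.2, 4.5]
grip_width: -0.0003
```

Request:
send_rows:
  motion:
    - [[0,0,0,0.001,0],[0,0,0,0.002,0],[0,0,0,0.002,0]]

```text
time: 47.48
ee_pos: [0.4364, 0.1064, 0.0799]
eef_rot: [[0.185, -0.982, 0.021], [-0.983, -0.186, -0.006], [0.01, -0.019, -1.0]]
contact_force: [-1.7, -0.0, 4.2]
grip_width: -0.0001
```

Request:
send_rows:
  motion:
    - [[0,0,0,0.001,0],[0,0,0,0.002,0],[0,0,0,0.002,0]]

```text
time: 47.85
ee_pos: [0.4364, 0.1064, 0.0778]
eef_rot: [[0.185, -0.982, 0.021], [-0.983, -0.186, -0.006], [0.01, -0.019, -1.0]]
contact_force: [-1.4, -0.1, 4.6]
grip_width: -0.0001
```

Request:
send_rows:
  motion:
    - [[0,0,0,-0.005,0],[0,0,0,-0.015,0],[0,0,0,-0.04,0],[0,0,0,-0.09,0],[0,0,0,-0.12,0],[0,0,0,-0.17,0],[0,0,0,-0.17,0]]

```text
time: 48.72
ee_pos: [0.4339, 0.1075, 0.2512]
eef_rot: [[0.186, -0.982, 0.028], [-0.983, -0.186, -0.006], [0.012, -0.027, -1.0]]
contact_force: [-0.3, -0.7, 0.0]
grip_width: 0.0005
```

```bash
python3 -c "
from h import *
seat()
t=view('top');s=view('scene')
for n,g in (('top',t),('scene',s)):
  for c in cassettes(g,amin=60): print(c)
cv2.imwrite('pics/s2.png',np.hstack([cv2.resize(s['frame'][150:290,330:490],(400,350),interpolation=cv2.INTER_CUBIC),cv2.resize(t['frame'][220:360,220:380],(400,350),interpolation=cv2.INTER_CUBIC)]))"
```

```text
[0.4331 0.1074 0.249 ] -3.2970405072348492e-06 [-0.7  0.2  0.1] [ 0.024 -0.006 -1.   ]
0.088 (436.2, 105.6, 101.9, 55.7, 10.9, array([318., 221.]))
0.11 (441.3, 106.9, 94.6, 51.7, 10.9, array([318., 221.]))
[[-0.0006, 0.0012, 0.134, 0.0016], [-0.001, 0.002, 0.169, 0.0016]]
(array([ 10.7, 905.4]), 162, 40, 6.4, array([  6., 447.]))
(array([368.1, 450.1]), 28, 28, -44.9, array([174., 315.]))
(array([716.4, 957.8]), 256, 94, 6.4, array([ 14., 206.]))
(array([221.6, 440.6]), 45, 29, 2.8, array([530., 205.]))
```

View pics/s2.png

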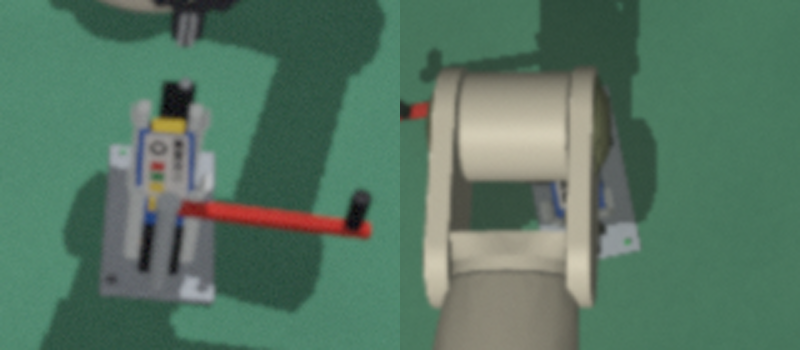

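No loose blue cassettes remain in either fixed view, and the loaded one is under both lips. The keeper knob is at scene px (474,229), still open. Go to the knob.

```bash
python3 -c "
from h import *
print(proj(view('scene'),(.4968,.2876,.168)))
print(go(.4968,.2876,.25,40),go(.4968,.2876,.25,-20))"
```

```text
[474.23006126 227.73894282]
[-0.1651, -0.0969, -0.0032, -2.0824] [-0.1651, -0.0969, -0.0032, -1.0352]
```

Request:
send_rows:
  motion:
    - [[0.06,-0.165,-0.097,-0.02,-2.08],[0.06,-0.165,-0.097,-0.02,-2.08],[0.06,-0.165,-0.097,-0.02,-2.08],[0.06,-0.165,-0.097,-0.01,-2.08],[0.06,-0.165,-0.097,-0.003,-2.08],[0.06,-0.165,-0.097,-0.003,-2.08],[0.06,-0.165,-0.097,-0.003,-2.08],[0.06,-0.165,-0.097,-0.003,-2.08],[0.06,-0.165,-0.097,-0.003,-2.08],[0.06,-0.165,-0.097,-0.003,-2.08],[0.06,-0.165,-0.097,-0.003,-2.08],[0.06,-0.165,-0.097,-0.003,-2.08],[0.06,-0.165,-0.097,-0.003,-2.08],[0.06,-0.165,-0.097,-0.003,-2.08],[0.06,-0.165,-0.097,-0.003,-2.08]]

```text
time: 50.8
ee_pos: [0.4969, 0.2876, 0.2498]
eef_rot: [[0.768, 0.64, 0.018], [0.64, -0.768, -0.006], [0.01, 0.017, -1.0]]
contact_force: [-0.3, -0.4, -0.7]
grip_width: 0.0599
```

```bash
python3 - <<'E'
from h import *
g=view("wrist");s=read_state();print(s["ee_pos"],s["eef_rot"].round(3).tolist())
p=proj(g,(.4968,.2876,.17));print(p);f=g["frame"].copy();cv2.circle(f,tuple(int(v) for v in p),4,(255,0,255),1)
cv2.imwrite("pics/w18.png",f[80:400,160:480]);print(go(.4968,.2876,.142,40))
E
```

```text
[0.49695354 0.28753431 0.24980781] [[0.768, 0.64, 0.019], [0.64, -0.768, -0.006], [0.01, 0.017, -1.0]]
[317.3232274  244.31194429]
[-0.0012, -0.0019, 0.1078, -0.0032]
```

View pics/w18.png

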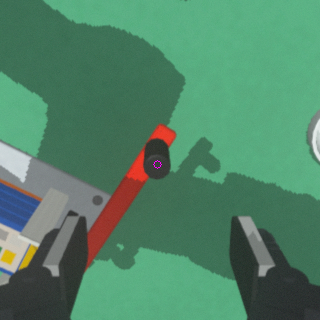

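The mark sits on the knob top at (157,164) in the crop. Descend and pinch.

Request:
send_rows:
  motion:
    - [[0.06,0,0,0.03,0],[0.06,-0.001,-0.001,0.06,0],[0.06,-0.001,-0.002,0.09,0],[0.06,-0.001,-0.002,0.108,0],[0.06,-0.001,-0.002,0.108,0],[0.0,-0.001,-0.002,0.108,0],[0.0,-0.001,-0.002,0.108,0],[0.0,-0.001,-0.002,0.108,0],[0.0,-0.001,-0.002,0.108,0],[0.0,-0.001,-0.002,0.108,0],[0.0,-0.001,-0.002,0.108,0]]
  force: 50

```text
time: 52.22
ee_pos: [0.4972, 0.2879, 0.1427]
eef_rot: [[0.768, 0.64, 0.02], [0.64, -0.768, -0.006], [0.012, 0.017, -1.0]]
contact_force: [-0.9, -0.4, 7.6]
grip_width: 0.0162
```

```bash
python3 - <<'E'
from h import *
s=read_state();e=s["ee_pos"];print(s["contact_force"],s["grip_width"],e)
h0=np.array([.5178,.124]);v=e[:2]-h0;r=np.hypot(*v);a0=np.arctan2(v[1],v[0]);th=np.radians(190.5)-a0;print(r,th)
for k in range(1,19):
    a=a0+(th-.2)*k/18;p=h0+.165*np.array([np.cos(a),np.sin(a)]);print(go(*p,e[2]-.0005,40+50*k/18))
E
```

```text
[-0.9301054  -0.44793063  7.57437214] 0.016230797844298383 [0.4971674  0.28789825 0.14269462]
0.16519183187305678 1.6288280088925304
[-0.0114, -0.0065, 0.0003, -0.0516]
[-0.0232, -0.0122, 0.0, -0.1001]
[-0.0354, -0.0169, -0.0002, -0.1486]
[-0.0479, -0.0207, -0.0004, -0.1971]
[-0.0607, -0.0234, -0.0006, -0.2456]
[-0.0737, -0.0252, -0.0008, -0.2941]
[-0.0868, -0.0259, -0.001, -0.3425]
[-0.0999, -0.0255, -0.0011, -0.391]
[-0.1129, -0.0242, -0.0012, -0.4395]
[-0.1258, -0.0218, -0.0013, -0.488]
[-0.1384, -0.0183, -0.0014, -0.5365]
[-0.1507, -0.0139, -0.0015, -0.5849]
[-0.1627, -0.0086, -0.0015, -0.6334]
[-0.1742, -0.0023, -0.0016, -0.6819]
[-0.1851, 0.0049, -0.0016, -0.7304]
[-0.1954, 0.013, -0.0016, -0.7789]
[-0.2051, 0.0218, -0.0015, -0.8274]
[-0.214, 0.0314, -0.0015, -0.8758]
```

Request:
send_rows:
  motion:
    - [[0,-0.011,-0.0065,0,-0.05],[0,-0.023,-0.012,0,-0.1],[0,-0.035,-0.017,0,-0.15],[0,-0.048,-0.0207,-0.0004,-0.2],[0,-0.061,-0.0234,-0.0006,-0.245],[0,-0.074,-0.0252,-0.0008,-0.294],[0,-0.087,-0.0259,-0.001,-0.34],[0,-0.1,-0.0255,-0.001,-0.39],[0,-0.113,-0.0242,-0.001,-0.44],[0,-0.126,-0.0218,-0.0013,-0.49],[0,-0.138,-0.0183,-0.0014,-0.54],[0,-0.151,-0.0139,-0.0015,-0.585],[0,-0.163,-0.0086,-0.0015,-0.63],[0,-0.174,-0.0023,-0.0016,-0.68],[0,-0.185,0.0049,-0.0016,-0.73],[0,-0.195,0.013,-0.0016,-0.78],[0,-0.205,0.0218,-0.0015,-0.83],[0,-0.214,0.0314,-0.0015,-0.876],[0,-0.214,0.0314,-0.0015,-0.876]]

```text
time: 54.6
ee_pos: [0.3519, 0.1262, 0.1424]
eef_rot: [[0.0, 1.0, 0.018], [1.0, -0.0, -0.006], [-0.006, 0.018, -1.0]]
contact_force: [-5.7, -1.3, 6.3]
grip_width: 0.0167
```

```bash
python3 - <<'E'
from h import *
s=read_state();e=s["ee_pos"];print(s["contact_force"],s["grip_width"],e)
h0=np.array([.5178,.124]);v=e[:2]-h0;r=np.hypot(*v);a0=np.arctan2(v[1],v[0]);th=np.radians(190.5)-a0;print(r,th)
for t in (.16,.12,.09,.06,.03,.01,0,-.01,-.02,-.03):
    a=np.radians(190.5)-t;p=h0+r*np.array([np.cos(a),np.sin(a)]);print(t,go(*p,e[2]))
E
```

```text
[-5.71483985 -1.29856703  6.3054818 ] 0.016696372214379883 [0.35187659 0.12623501 0.14241535]
0.1659384636234658 0.1967288685893207
0.16 [-0.0061, 0.0, 0.0, 0.0]
0.12 [-0.0127, 0.0003, 0.0001, 0.0]
0.09 [-0.0177, 0.0007, 0.0001, 0.0]
0.06 [-0.0226, 0.0013, 0.0002, 0.0]
0.03 [-0.0276, 0.0019, 0.0002, 0.0]
0.01 [-0.0308, 0.0025, 0.0002, 0.0]
0 [-0.0325, 0.0028, 0.0002, 0.0]
-0.01 [-0.0341, 0.0031, 0.0003, 0.0]
-0.02 [-0.0357, 0.0034, 0.0003, 0.0]
-0.03 [-0.0374, 0.0038, 0.0003, 0.0]
```

Request:
send_rows:
  motion:
    - [[0,-0.006,0,0,0],[0,-0.012,0,0,0],[0,-0.017,0.001,0,0],[0,-0.022,0.001,0,0],[0,-0.027,0.002,0,0],[0,-0.031,0.0025,0,0],[0,-0.034,0.003,0,0],[0,-0.0355,0.003,0,0],[0,-0.0355,0.003,0,0]]

```text
time: 55.72
ee_pos: [0.3552, 0.0918, 0.1426]
eef_rot: [[0.001, 1.0, 0.019], [1.0, -0.001, -0.003], [-0.003, 0.019, -1.0]]
contact_force: [4.2, 12.8, -3.4]
grip_width: 0.0164
```

```bash
python3 - <<'E'
from h import *
s=read_state();e=s["ee_pos"];print(s["contact_force"],s["grip_width"],e)
v=e[:2]-[.5178,.124];print(np.hypot(*v),np.radians(190.5)-np.arctan2(v[1],v[0])%(2*np.pi))
E
```

```text
[ 4.23964457 12.8271835  -3.44610447] 0.01639277067617598 [0.3552271  0.09175138 0.14262717]
0.16574052227908553 -0.012562477076133227
```

Request:
send_rows:
  motion:
    - [[0,-0.001,0,0,0],[0,-0.002,0,0,0],[0,-0.002,0,0,0]]

```text
time: 56.1
ee_pos: [0.3552, 0.0916, 0.1426]
eef_rot: [[0.002, 1.0, 0.02], [1.0, -0.002, 0.002], [0.002, 0.02, -1.0]]
contact_force: [2.2, 21.1, -2.3]
grip_width: 0.0165
```

Hard stop reached (only 0.2 mm of motion for 8 N more). Release, lift and check.

Request:
send_rows:
  motion:
    - [[0.0,0.001,0,0,0],[0.06,0.001,0,0,0],[0.06,0.001,0,0,0],[0.06,0.001,0,0,0],[0.06,0.001,0,-0.02,0],[0.06,0.001,0,-0.06,0],[0.06,0.001,0,-0.12,0],[0.06,0.001,0,-0.17,0],[0.06,0.001,0,-0.17,0],[0.06,0.001,0,-0.17,0]]

```text
time: 57.35
ee_pos: [0.3515, 0.0922, 0.3117]
eef_rot: [[0.002, 1.0, 0.018], [1.0, -0.002, 0.002], [0.002, 0.018, -1.0]]
contact_force: [-1.1, -0.3, -0.5]
grip_width: 0.0601
```

```bash
python3 - <<'E'
from h import *
s=read_state();g=view("wrist");print(s["ee_pos"],s["contact_force"])
c=max(blobs(hsv(g,(0,170,70),(6,255,255)),300),key=cv2.contourArea);P=np.array([plane(g,p,.130)[:2] for p in c[:,0].astype(float)],np.float32)
print("bar",cv2.minAreaRect(P*1000), "knob now?",proj(g,(.3556,.0936,.17)))
f=g["frame"].copy();cv2.imwrite("pics/w19.png",f)
E
```

```text
[0.35150514 0.0921733  0.31166708] [-1.1363034  -0.26203611 -0.49937166]
bar ((477.2560729980469, 114.65084075927734), (59.379634857177734, 12.586291313171387), 11.188849449157715) knob now? [320.0912883  222.96161868]
```

View pics/w19.png

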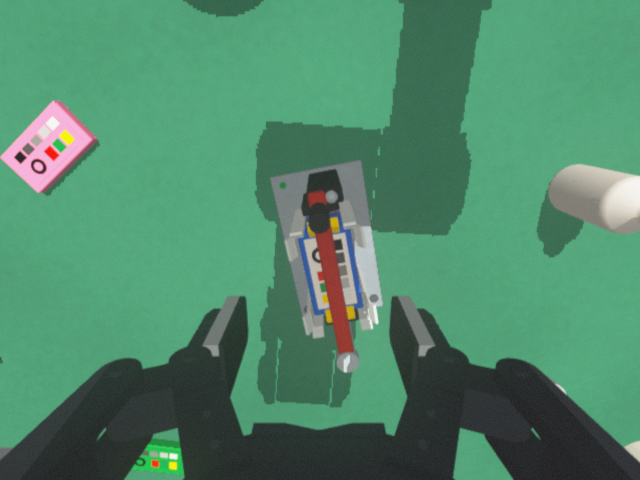

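```bash
python3 -c "
from rig import *
print(job_done(),read_state()['time'])"
```

```text
the job is handed in; nothing more can be done
the job is handed in; nothing more can be done
```

All four blue cassettes are in the feeder, chart side up, and the red keeper bar is shut. I handed the job in after about 57 s of the 210 s. The bottle, screwdriver, bowl and the green and pink look-alikes were not touched.

- **Keeper open:** I swung it to about 1.62 rad before loading.
- **Loading:** The top cassette is under both yellow lips. A gentle touch found it sprung, with its top at about 88 mm, and neither fixed camera shows a loose blue cassette. I could not see the lower cassettes' spacing directly.
- **Keeper shut:** I pushed it through the detent until it met its hard stop, where 8 N more moved it only 0.2 mm. My angle estimate there is -0.01 rad. In the last picture the bar lies along the well at 11.2°, against the feeder's 10.6°.

**What disagreed:**
- The fourth press briefly read 73 N at the closed fingertips, about 6 mm below the lips. That is above the recommended 10 to 25 N but under the 120 N wrist limit.
- After I backed off, a slow press to 10 mm below the lips took only about 4.5 N, so it was not jammed.
- The third press read 27 N, also slightly high.

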